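# Load and lock the tube carrier of the rocking shaker

### The job

Move the four sample tubes from the pale blue storage rack to the dark carrier, laying each one fully down in the V-cradle whose tag has the colour of its cap, with the cap over the tag. Only then chock the row against rolling: lay the steel keeper rod across the tubes, centred in the notches of the two orange end posts. Set everything down gently, do not drop anything, and let go.

Things in the scene. Friction and masses are not known exactly. Their poses are not given: they have to be found in the camera images.
- red_tube: Loose white tube with red cap, in a V slot of the pale blue rack (slots 58 apart, plate top at 10); 60 g. Body dia 25, cap dia 30 x 18 long, length 117. Origin: on the axis, mid-cap, 36 above the bench at start. x axis: along the tube, cap to round bottom (tip at +108); y, z turn with its roll. Grip across the body at x = +55 (balance); 8 thick V supports 28 either side. All mm.
- yellow_tube: Loose white tube with yellow cap, in a V slot of the pale blue rack (slots 58 apart, plate top at 10); 60 g. Body dia 25, cap dia 30 x 18 long, length 117. Origin: on the axis, mid-cap, 36 above the bench at start. x axis: along the tube, cap to round bottom (tip at +108); y, z turn with its roll. Grip across the body at x = +55 (balance); 8 thick V supports 28 either side. All mm.
- green_tube: Loose white tube with green cap, in a V slot of the pale blue rack (slots 58 apart, plate top at 10); 60 g. Body dia 25, cap dia 30 x 18 long, length 117. Origin: on the axis, mid-cap, 36 above the bench at start. x axis: along the tube, cap to round bottom (tip at +108); y, z turn with its roll. Grip across the body at x = +55 (balance); 8 thick V supports 28 either side. All mm.
- blue_tube: Loose white tube with blue cap, in a V slot of the pale blue rack (slots 58 apart, plate top at 10); 60 g. Body dia 25, cap dia 30 x 18 long, length 117. Origin: on the axis, mid-cap, 36 above the bench at start. x axis: along the tube, cap to round bottom (tip at +108); y, z turn with its roll. Grip across the body at x = +55 (balance); 8 thick V supports 28 either side. All mm.
- red_cradle: Fixed grey cradle with flat red tag 46 x 46 x 4, centred at x = -60, robot end. Origin: mid underside, on the carrier plate (10 above bench); x along the tube, away from the tag; z up. Two 90-degree V supports, 8 thick, at x = -28 and +28, 34 wide at the mouth, tops at z = 25; fingers fit between. Seated tube: along x, axis at z = 26, tube origin at x = -55. Row pitch 58. mm.
- yellow_cradle: Fixed grey cradle with flat yellow tag 46 x 46 x 4, centred at x = -60, robot end. Origin: mid underside, on the carrier plate (10 above bench); x along the tube, away from the tag; z up. Two 90-degree V supports, 8 thick, at x = -28 and +28, 34 wide at the mouth, tops at z = 25; fingers fit between. Seated tube: along x, axis at z = 26, tube origin at x = -55. Row pitch 58. mm.
- green_cradle: Fixed grey cradle with flat green tag 46 x 46 x 4, centred at x = -60, robot end. Origin: mid underside, on the carrier plate (10 above bench); x along the tube, away from the tag; z up. Two 90-degree V supports, 8 thick, at x = -28 and +28, 34 wide at the mouth, tops at z = 25; fingers fit between. Seated tube: along x, axis at z = 26, tube origin at x = -55. Row pitch 58. mm.
- blue_cradle: Fixed grey cradle with flat blue tag 46 x 46 x 4, centred at x = -60, robot end. Origin: mid underside, on the carrier plate (10 above bench); x along the tube, away from the tag; z up. Two 90-degree V supports, 8 thick, at x = -28 and +28, 34 wide at the mouth, tops at z = 25; fingers fit between. Seated tube: along x, axis at z = 26, tube origin at x = -55. Row pitch 58. mm.
- keeper_rod: Loose bare steel rod, thin orange ends, dia 12, length 264, 220 g. Origin: its midpoint, on the axis; y axis along the rod, x and z turn with its roll. At the start lies at the storage rack's far edge in two V notches 95 either side of its middle, axis 36 above the bench. Grip across at the middle; only the rack's plate (top at 10) is below. mm.
- carrier: Fixed dark steel plate 165 x 262 x 10 with the cradles and an orange V-notched post at each end. Origin: on the bench, mid-row (cradles at x = 0, y = -87, -29, 29, 87); x as the cradles', y along the row, z up. Notches at x = 45, y = -116 and +116, along y, 26 wide at the mouth (z = 62). Seated rod: along y, middle of axis at x = 45, y = 0, z = 58, 3 over the tubes. mm.

How it is judged:
By the outcome, as a careful person would: the job done as asked, in the order asked, and still so for the second after the job is handed in, with the robot touching nothing.
It also fails if it takes over 141 s, if anything falls off the work surface, if the arm or the gripper's body presses on something with over 40 N, if the wrist force passes 120 N, or if a joint passes its speed limit or range.

### The arm

A 6-joint arm with a two-finger parallel gripper is mounted at the origin on the work surface. World frame = base frame: x ahead of the robot, y to its left, z up, the work surface at z = 0. Lengths are in m, angles in rad, forces in N, time in s.
With the tool pointing down it reaches from about 0.35 to 0.975 m from the base axis. Payload 7.1 kg.
Tool frame: the origin (TCP) lies between the finger pads; the fingertips stand 25 mm ahead of it and the grasp point (between the pads) lies 6 mm ahead of it (ctrl.tips_ahead is the distance from the TCP to the fingertips, in m); z points along the fingers, x is the direction in which the jaws open and shut, and the axes are right-handed (so a half turn about z gives the same grasp; the last joint's range is limited). The gripper opens to 88 mm and grips with 3 to 60 N. Pads are 20 mm wide; open, the fingers measure 115 mm over their backs; the gripper's body (75 mm by 178 mm) begins 61 mm behind the grasp point.
Start: joints at [1.331, 0.423, 1.63, -0, 1.089, -0.019], TCP at [0.137, 0.61, 0.248] pointing down, gripper open.
Joint ranges: [-3, 3], [-0.9, 2.11], [0.09, 2.58], [-1.31, 4.45], [0.11, 2.69], [-2.54, 2.54]. Speed limits (rad/s): [2.39, 2.39, 3.01, 3.14, 3.14, 3.14].

### API

Orientations are given as a rotation vector (axis times angle).
In Python, from station import ctrl gives the robot as it stands. The module is installed in compiled form; this text tells all that it offers.
- The arm moves only by the tool carry_out, never from a script. Its argument "increments" is a list that holds one entry, the list of rows, each a list of 4 numbers: the shift along the tool's x, y, z in units of 40 mm (1.0 is 40 mm), then the turn about the tool's z in units of 6 degrees (1.0 is 6 degrees). In form: [[[dx, dy, dz, yaw], ...]]. A call has 1 to 10 rows; each row shifts and turns the commanded pose from where the row before left it, along the tool's axes as they then stand; what a row does not reach is not made up. A row lasts 1/12 s, in which the tool goes at most 41.7 mm and 7.16 degrees, less where a joint would pass 70% of its speed; a pose out of reach is approached as far as the arm can. A call is refused whole if a number of a shift passes 1 or a number of a turn 1, either way. A call with a gripper value outside its range is refused whole. "hand" is the opening, from 0 (shut) to 1 (fully open), set as the call begins (left out, the last holds). The fingers move at their own pace and stop on an object; "force" is the grip in N (left out, the last holds). Time passes only in rows, so rows that do not move let the fingers close. It gives the time, the measured TCP pose, the force and the opening at its end, in the units of the state.
- ctrl.observe(): the state, without advancing time (a new reading comes with each control period).
- ctrl.camera(name): name is "scene" or "side" or "wrist"; returns the picture (400x640x3 uint8, red, green, blue); there is no depth.
- ctrl.calibration(name): a dict with "fx", "fy", "cx", "cy" (pixels), "xyz" and "attitude" of the camera in the world. Camera axes: x right, y up, looking along -z (the intrinsics and any distortion apply to the point x, -y, -z); pixel columns grow to the right and rows downward; lengths in m; the calibration is good to about 2 mm. A picture is of the moment at which its call begins: read the wrist's pose just before it. calibration takes no time and is no camera call; for the wrist camera it gives the pose at the moment of the call.
- ctrl.job_done(): hands the job in, once; it reports no verdict.
The state is a dict: "t": time; "joint_pos": joint angles; "qvel": joint speeds; "effort": joint torques, N m; "ee_pos": TCP position; "tool_rot": TCP orientation; "force": force on the tool from outside, world axes, zero at the start; "torque": the same for the moment, N m; "grip_width": finger opening in m.
Only numpy, scipy, OpenCV 4.12 (cv2) and the standard library are available. Lean on these libraries where they do the work, as an engineer would, in place of code of your own. Each camera call takes 0.05 s, during which the arm holds its last target.

## Working session

There is one attempt and no reset: what is moved stays moved. The work goes in short steps, Python scripts to look and compute and a tool call to move; the robot and the scene stay as the last step left them, time stands still between calls to the robot, and variables do not carry over. Pictures are saved under pics/ and viewed, and the job is handed in when it is done.

Besides the shell and the picture viewer there is one more tool, called after ">>>" as name(argument=value, ...), one argument or row to a line, values as JSON. carry_out: Moves the arm, as the interface text tells. Its arguments: {"type":"object","properties":{"increments":{"type":"array","items":{"type":"array","items":{"type":"array","items":{"type":"number"}}}},"hand":{"type":"number"},"force":{"type":"number"}},"required":["increments"]}

```bash
mkdir -p pics; ls
cat > h.py <<'E'
import numpy as np, cv2
from station import ctrl
def shot(n,f):
    c=ctrl.calibration(n); im=ctrl.camera(n)
    cv2.imwrite('pics/'+f,im[:,:,::-1]); return c,im
E
python3 - <<'E'
from h import *
s=ctrl.observe(); print(s)
for n in ("scene","side","wrist"):
    c,im=shot(n,n+'0.png'); print(n,c)
print(ctrl.tips_ahead)
E
```

```text
pics
{'t': 0.0, 'joint_pos': array([ 1.33102213e+00,  4.23873135e-01,  1.63069704e+00, -1.01032856e-05,
        1.08860418e+00, -1.90075018e-02]), 'qvel': array([-1.21569949e-03,  6.37320435e-05,  6.43823292e-06, -2.51310137e-04,
        7.23098621e-04,  1.09756489e-03]), 'effort': array([ 3.52841453e-04, -5.44636202e+01, -2.73672187e+01,  6.43786392e-02,
        2.26206053e-02, -1.41199625e-04]), 'ee_pos': array([0.13671752, 0.60932165, 0.24687874]), 'tool_rot': array([ 2.45187032e+00,  1.96260721e+00, -1.95965026e-03]), 'force': array([ 0.31406618, -0.37381907,  0.26144328]), 'torque': array([ 0.0134187 , -0.04461027, -0.02053365]), 'grip_width': 0.08763989399554226}
scene {'fx': 498.6499560433867, 'fy': 498.6499560433867, 'cx': 323.03234226838055, 'cy': 199.3661609857986, 'xyz': array([ 0.99533466, -0.37510715,  0.95626665]), 'attitude': array([0.53311549, 0.26076771, 0.85601036])}
side {'fx': 464.78575821689236, 'fy': 464.78575821689236, 'cx': 323.908190607022, 'cy': 202.52203005559755, 'xyz': array([0.37368723, 0.79067957, 0.69187922]), 'attitude': array([ 0.15544155, -1.31469222, -2.66103588])}
wrist {'fx': 285.023461139612, 'fy': 285.023461139612, 'cx': 319.635316289772, 'cy': 201.40088152073275, 'xyz': array([0.05886646, 0.62650432, 0.38366175]), 'attitude': array([-0.24893547, -0.19704252,  1.33999305])}
0.025
```

View pics/scene0.png

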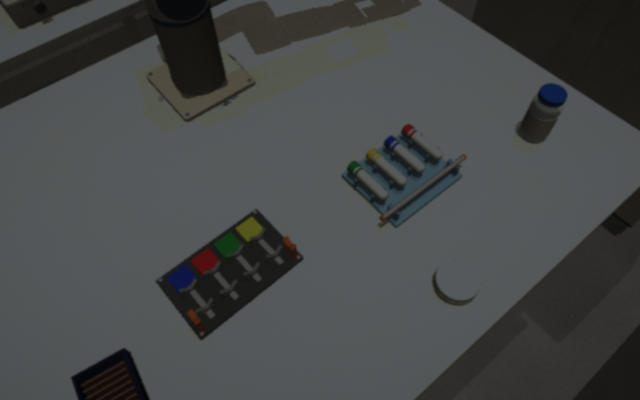

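View pics/side0.png

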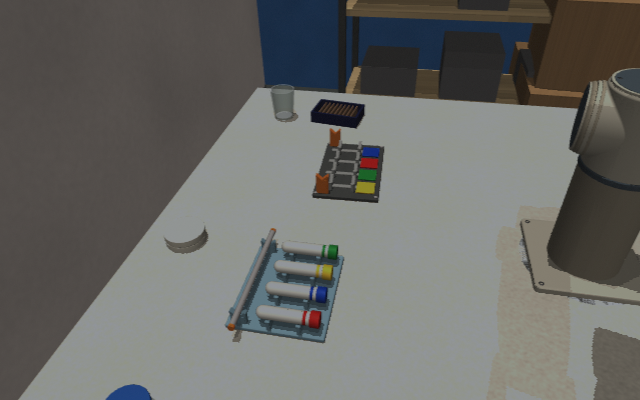

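View pics/wrist0.png

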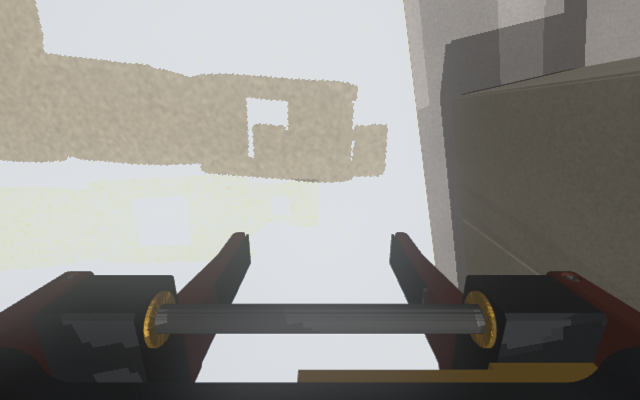

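```bash
cat >> h.py <<'E'
from scipy.spatial.transform import Rotation as R
def proj(c,P):
    p=(np.atleast_2d(P)-c['xyz'])@R.from_rotvec(c['attitude']).as_matrix()
    return np.c_[c['cx']+c['fx']*p[:,0]/-p[:,2], c['cy']-c['fy']*p[:,1]/-p[:,2]]
def back(c,uv,z):
    uv=np.atleast_2d(np.array(uv,float))
    d=np.c_[(uv[:,0]-c['cx'])/c['fx'],-(uv[:,1]-c['cy'])/c['fy'],-np.ones(len(uv))]@R.from_rotvec(c['attitude']).as_matrix().T
    return c['xyz']+d*((z-c['xyz'][2])/d[:,2])[:,None]
def blobs(im,minA=30):
    hsv=cv2.cvtColor(im,cv2.COLOR_RGB2HSV); out=[]
    for n,(a,b) in dict(red=(-6,6),orange=(7,17),yellow=(24,34),green=(50,75),blue=(112,126)).items():
        h=hsv[...,0].astype(int); h=np.where(h>170,h-180,h)
        m=((h>=a)&(h<=b)&(hsv[...,1]>150)&(hsv[...,2]>50)).astype(np.uint8)
        k,l,s,ce=cv2.connectedComponentsWithStats(m)
        for i in range(1,k):
            if s[i,4]>=minA: out.append((n,s[i,4],ce[i].round(1),s[i,:4]))
    return out
E
python3 - <<'E'
from h import *
s=ctrl.observe()
for n in ("scene","side"):
    c=ctrl.calibration(n); im=cv2.imread(f'pics/{n}0.png')[:,:,::-1].copy()
    print(n,'tcp',proj(c,s['ee_pos']), 'base',proj(c,[0,0,0]))
    for b in blobs(im): print(b[0],b[1],b[2],'z14',back(c,b[2],.014)[0,:2].round(4),'z36',back(c,b[2],.036)[0,:2].round(4))
    z=cv2.resize(im[110:340,150:480] if n=='scene' else im[120:350,210:400],None,fx=2.4 if n=='scene' else 2.6,fy=2.4 if n=='scene' else 2.6,interpolation=cv2.INTER_CUBIC)
    cv2.imwrite(f'pics/{n}0z.png',z[:,:,::-1])
E
```

```text
scene tcp [[408.43801667 -69.03313709]] base [[199.81747222  79.89448957]]
red 46 [406.7 128.2] z14 [0.4889 0.2993] z36 [0.5007 0.2836]
red 409 [204.5 260.5] z14 [ 0.4783 -0.2808] z36 [ 0.4904 -0.283 ]
orange 72 [288.4 243.1] z14 [ 0.5576 -0.1208] z36 [ 0.5678 -0.1267]
orange 110 [193.4 316.3] z14 [ 0.5677 -0.3621] z36 [ 0.5776 -0.3624]
yellow 38 [372.1 151.8] z14 [0.489  0.1833] z36 [0.5008 0.1703]
yellow 362 [248.8 228.3] z14 [ 0.4738 -0.1651] z36 [ 0.4859 -0.17  ]
green 328 [227.3 244.1] z14 [ 0.4764 -0.2226] z36 [ 0.4885 -0.2262]
blue 42 [389.8 139.8] z14 [0.4891 0.2416] z36 [0.5009 0.2272]
blue 419 [181.1 277.6] z14 [ 0.4808 -0.3384] z36 [ 0.4928 -0.3393]
side tcp [[670.02266941 541.42379363]] base [[579.72986425 258.63373337]]
red 171 [368.6 162.8] z14 [ 0.477  -0.2736] z36 [ 0.4737 -0.239 ]
red 36 [303.7 317.7] z14 [0.5293 0.266 ] z36 [0.5242 0.283 ]
red 179 [314.6 319. ] z14 [0.5092 0.2652] z36 [0.5048 0.2823]
orange 133 [334.6 137.7] z14 [ 0.5921 -0.3931] z36 [ 0.585  -0.3547]
orange 212 [322.  183.8] z14 [ 0.5814 -0.1552] z36 [ 0.5746 -0.1245]
orange 35 [230.9 326.6] z14 [0.653  0.3091] z36 [0.6439 0.3247]
yellow 196 [365.1 187.1] z14 [ 0.4719 -0.1596] z36 [ 0.4687 -0.1287]
yellow 84 [327.2 269.1] z14 [0.5107 0.1379] z36 [0.5063 0.1591]
green 175 [367.1 174.7] z14 [ 0.4738 -0.2157] z36 [ 0.4706 -0.1831]
green 103 [332.3 251. ] z14 [0.5103 0.0838] z36 [0.5059 0.1067]
blue 148 [370.2 151.9] z14 [ 0.4795 -0.3306] z36 [ 0.4761 -0.2942]
blue 153 [321.  294.3] z14 [0.5096 0.2057] z36 [0.5052 0.2247]
```

View pics/scene0z.png

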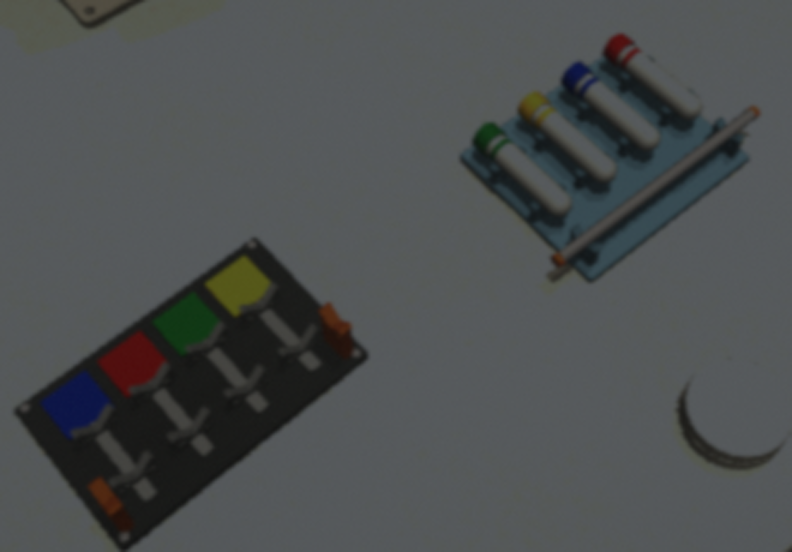

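View pics/side0z.png

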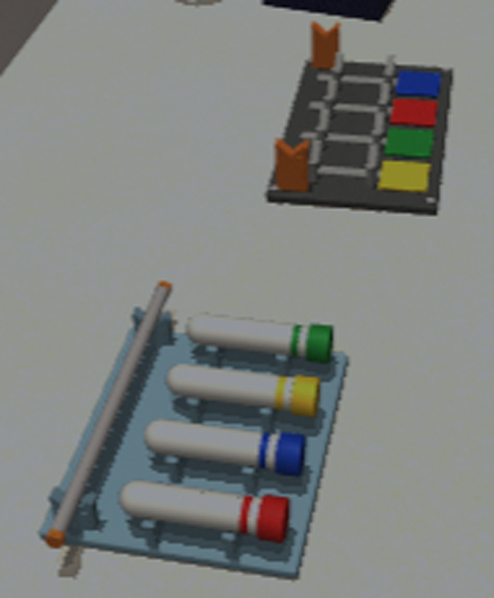

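```bash
cat >> h.py <<'E'
def go(xyz,ang=None,s=None):
    """units needed: first yaw, then shifts in tool axes after that yaw. ang: world heading (deg) of tool x"""
    s=s or ctrl.observe(); T=R.from_rotvec(s['tool_rot']).as_matrix()
    cur=np.degrees(np.arctan2(T[1,0],T[0,0])); d=0
    if ang is not None:
        d=(cur-ang+180)%360-180; T=T@R.from_rotvec([0,0,np.radians(d)]).as_matrix()
    sh=T.T@(np.array(xyz)-s['ee_pos'])
    print('heading %.2f yaw units %.3f shift units'%(cur,d/6),(sh/.04).round(3),'pos',s['ee_pos'].round(4),'tilt',np.degrees(np.arccos(-T[2,2])).round(2),'w',round(s['grip_width'],4),'t',s['t'],'f',s['force'].round(1))
E
python3 - <<'E'
from h import *
go([.5,.2,.25],90)
E
```

```text
heading 77.35 yaw units -2.109 shift units [-10.236   9.081  -0.064] pos [0.1368 0.6094 0.2471] tilt 0.07 w 0.088 t 0.15 f [-0.2 -0.1  0.2]
```

>>> carry_out(
  increments=[
    [[0,0,0,-0.7],[0,0,0,-0.7],[0,0,0,-0.7],[-0.7,0.6,0,0],[-0.7,0.6,0,0],[-0.7,0.6,0,0],[-0.7,0.6,0,0],[-0.7,0.6,0,0],[-0.7,0.6,0,0],[-0.7,0.6,0,0]],
  ],
  hand=0.48,
  force=15,
)

```text
t: 0.98
ee_pos: [0.3054, 0.4121, 0.2476]
tool_rot: [2.222, 2.221, -0.0]
force: [0.3, 1.3, -0.9]
grip_width: 0.042
```

>>> carry_out(
  increments=[
    [[-0.7,0.6,0,0],[-0.7,0.6,0,0],[-0.7,0.6,0,0],[-0.7,0.6,0,0],[-0.7,0.6,0,0],[-0.7,0.6,0,0],[-0.7,0.6,0,0],[-0.7,0.6,0,0],[0,0,0,0],[0,0,0,0]],
  ],
)

```text
t: 1.82
ee_pos: [0.4972, 0.1881, 0.2474]
tool_rot: [-2.226, -2.216, 0.001]
force: [0.3, 0.3, -0.2]
grip_width: 0.0421
```

Run:
```python
from h import *
go([.5,.2,.25],90)
c,im=shot('wrist','w1.png'); print(c)
for b in blobs(im): print(b[0],b[1],b[2],'z36',back(c,b[2],.036)[0,:2].round(4))
```

```text
heading 89.74 yaw units -0.043 shift units [ 0.297  0.07  -0.065] pos [0.4972 0.1881 0.2474] tilt 0.03 w 0.0421 t 1.8167 f [ 0.3  0.3 -0.2]
{'fx': 285.023461139612, 'fy': 285.023461139612, 'cx': 319.635316289772, 'cy': 201.40088152073275, 'xyz': array([0.41739523, 0.18794109, 0.38410135]), 'attitude': array([-0.23095509, -0.22953924,  1.55416422])}
red 197 [394.9 191.5] z36 [0.51   0.2825]
red 51 [393.  204.5] z36 [0.5272 0.2813]
orange 215 [ 67.4 248.6] z36 [ 0.5874 -0.1518]
yellow 1246 [ 49.1 161.2] z36 [ 0.4698 -0.1435]
yellow 67 [299.6 195.4] z36 [0.5146 0.162 ]
yellow 42 [300.  205.4] z36 [0.5279 0.1622]
green 784 [ 11.1 164.4] z36 [ 0.4735 -0.1913]
blue 174 [346.5 192.3] z36 [0.5107 0.2214]
blue 45 [346.7 204.9] z36 [0.5274 0.222 ]
```

View pics/w1.png

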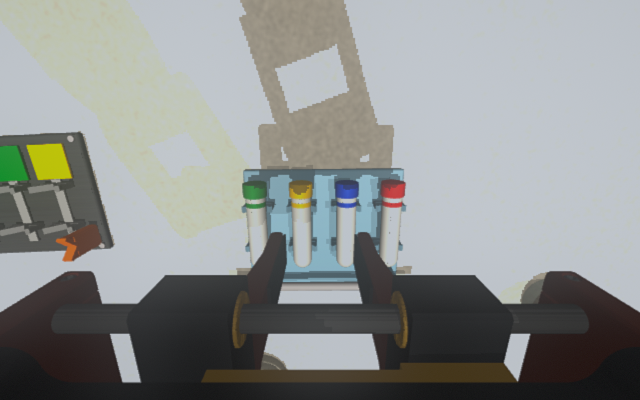

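>>> carry_out(
  increments=[
    [[0.1,0.9,0,-0.04],[0.1,0.9,0,0],[0,0.9,0,0],[0,0.9,0,0],[0,0,0,0],[0,0,0,0]],
  ],
)

```text
t: 2.37
ee_pos: [0.6403, 0.1993, 0.2467]
tool_rot: [-2.216, -2.226, 0.002]
force: [0.4, 0.4, -0.0]
grip_width: 0.0421
```

Run:
```python
from h import *
go([.64,.197,.25],90)
c,im=shot('wrist','w2.png'); import pickle; pickle.dump(c,open('w2.pkl','wb'))
for b in blobs(im): print(b[0],b[1],b[2],b[3],'z36',back(c,b[2],.036)[0,:2].round(4))
cv2.imwrite('pics/w2z.png',cv2.resize(im[60:280,200:460],None,fx=2.7,fy=2.7,interpolation=cv2.INTER_CUBIC)[:,:,::-1])
```

```text
heading 90.25 yaw units 0.042 shift units [-0.057 -0.007 -0.083] pos [0.6403 0.1993 0.2467] tilt 0.08 w 0.0421 t 2.3667 f [ 0.4  0.4 -0. ]
red 348 [394.7  62.5] [383  54  23  18] z36 [0.5039 0.2814]
red 73 [392.7  80.6] [384  79  18   5] z36 [0.5225 0.2806]
orange 328 [ 23.  129.6] [  9 116  26  29] z36 [ 0.5782 -0.1528]
yellow 1164 [12.6 36.7] [ 0 12 32 47] z36 [ 0.4803 -0.1351]
yellow 333 [287.5  62.3] [278  54  21  18] z36 [0.5042 0.1624]
yellow 85 [288.1  80.9] [280  78  17   6] z36 [0.5233 0.1625]
green 169 [233.9  62.3] [229  54  12  17] z36 [0.5045 0.1028]
green 39 [235.6  80.5] [231  79  10   4] z36 [0.5232 0.1032]
blue 294 [339.8  62.6] [330  54  20  18] z36 [0.5043 0.2204]
blue 71 [340.6  80.6] [332  79  18   5] z36 [0.5228 0.2218]
```

View pics/w2z.png

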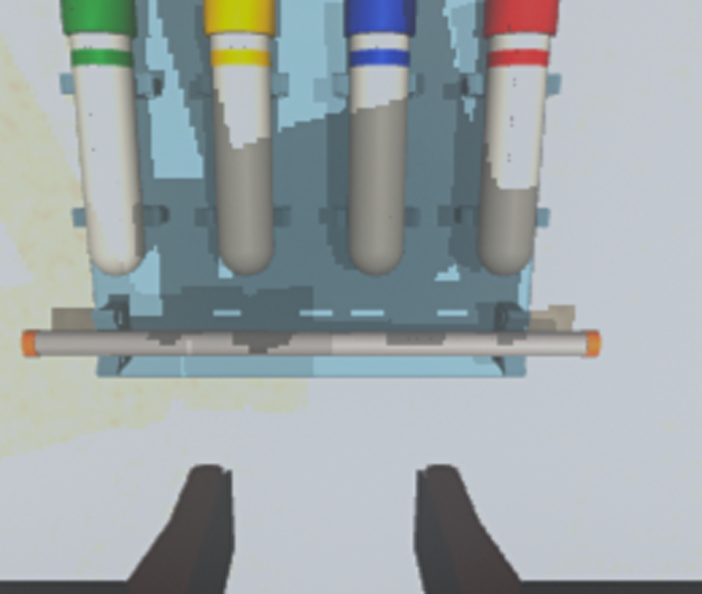

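Run:
```python
from h import *
import pickle; c=pickle.load(open('w2.pkl','rb'))
f=lambda u,v:(u/2.7+200-.3,v/2.7+60-.3)
for n,a,b in (('g',102.5,113),('y',241.5,246),('b',379.5,377),('r',516.5,508)):
    P=back(c,[f(a,80),f(b,200)],.036); d=P[1]-P[0]; print(n,P[:,:2].round(4).tolist(),'ang',np.degrees(np.arctan2(d[1],d[0])).round(2))
P=back(c,[f(22,343),f(601,343.5)],.036);print('rod',P.round(4),np.linalg.norm(P[1]-P[0]),P.mean(0))
P=back(c,[f(115,274),f(246,275),f(376,275),f(504,274)],.036);print('tips',P.round(4))
im=cv2.imread('pics/w2.png'); print(proj(c,ctrl.observe()['ee_pos']+[0,0,-.025]))
```

```text
g [[0.5325, 0.1048], [0.5818, 0.1056]] ang 0.87
y [[0.5322, 0.1634], [0.5815, 0.1641]] ang 0.79
b [[0.532, 0.2216], [0.5813, 0.2218]] ang 0.18
r [[0.5317, 0.2794], [0.581, 0.2794]] ang 0.05
rod [[0.6467 0.0585 0.036 ]
 [0.6457 0.3274 0.036 ]] 0.2688945088895744 [0.64624774 0.19293937 0.036     ]
tips [[0.6144 0.1041 0.036 ]
 [0.6146 0.1633 0.036 ]
 [0.6143 0.2221 0.036 ]
 [0.6136 0.28   0.036 ]]
[[320.19963419 247.096032  ]]
```

>>> carry_out(
  increments=[
    [[-1,-0.1,0,0],[-1,0,0,0],[-1,0,0,0],[-1,0,0,0],[-1,0,0,0],[-1,0,0,0],[-1,0,0,0],[-1,0,0,0],[-1,0,0,0],[-1,0,0,0]],
  ],
)

```text
t: 3.25
ee_pos: [0.6361, -0.2021, 0.2481]
tool_rot: [-2.215, -2.226, 0.0]
force: [1.2, -0.2, -0.1]
grip_width: 0.0421
```

>>> carry_out(
  increments=[
    [[-1,-0.1,0,0],[-0.3,0,0,0],[0,0,0,0],[0,0,0,0]],
  ],
)

```text
t: 3.58
ee_pos: [0.6331, -0.2528, 0.2476]
tool_rot: [-2.217, -2.224, -0.0]
force: [0.3, 1.1, -0.6]
grip_width: 0.042
```

Run:
```python
from h import *
go([.63,-.25,.25],90)
c,im=shot('wrist','w3.png'); import pickle; pickle.dump(c,open('w3.pkl','wb'))
for b in blobs(im): print(b[0],b[1],b[2],b[3],'z14',back(c,b[2],.014)[0,:2].round(4))
cv2.imwrite('pics/w3z.png',cv2.resize(im[20:240,190:450],None,fx=2.7,fy=2.7,interpolation=cv2.INTER_CUBIC)[:,:,::-1])
```

```text
heading 90.16 yaw units 0.027 shift units [ 0.07  -0.078 -0.059] pos [ 0.6331 -0.2528  0.2476] tilt 0.08 w 0.042 t 3.5833 f [ 0.3  1.1 -0.6]
red 1681 [295.8  48. ] [276  26  40  45] z14 [ 0.4782 -0.2814]
orange 269 [426.8 137.7] [420 124  15  28] z14 [ 0.5802 -0.117 ]
orange 261 [222.5 145.8] [215 132  15  28] z14 [ 0.5911 -0.3778]
orange 33 [572.5 193.6] [570 190   6   8] z14 [0.6533 0.0876]
yellow 1139 [389.   45.7] [375  22  34  45] z14 [ 0.4754 -0.1728]
green 1054 [344.2  53.2] [327  32  38  37] z14 [ 0.4835 -0.2248]
blue 1623 [246.5  50. ] [226  29  42  44] z14 [ 0.4805 -0.3391]
```

View pics/w3z.png

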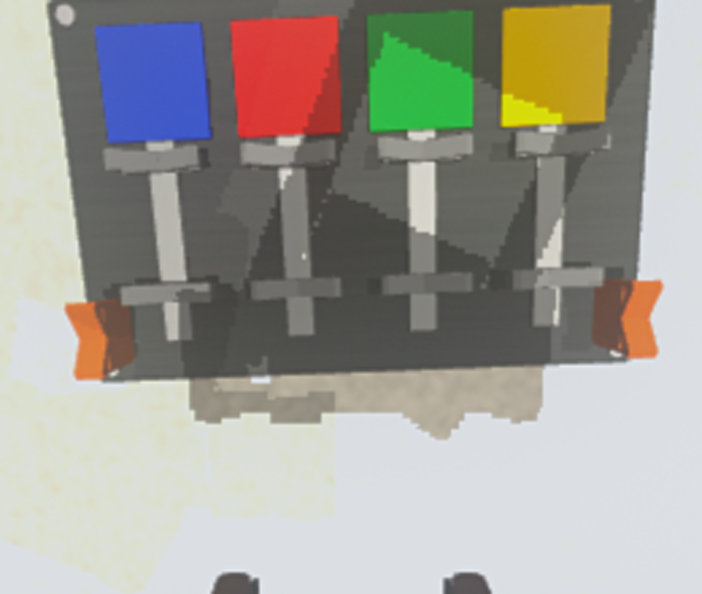

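```bash
cat > fit.py <<'E'
from h import *
import pickle
from scipy.optimize import least_squares
c=pickle.load(open('w3.pkl','rb'))
f=lambda u,v:((u+.5)/2.7+190-.5,(v+.5)/2.7+20-.5)
obs=[[(95,29),(201,23),(211,137),(107,143)],[(231,22),(337,16),(341,132),(238,138)],[(367,15),(472,11),(473,127),(369,132)],[(502,9),(610,5),(606,122),(502,127)]]
uv=np.array([f(*p) for t in obs for p in t])
M=np.array([(x,y0+y,.014) for y0 in(-.087,-.029,.029,.087) for x,y in((-.083,-.023),(-.083,.023),(-.037,.023),(-.037,-.023))])
def W(p,m):
    co,s=np.cos(p[2]),np.sin(p[2]); return np.c_[p[0]+co*m[:,0]-s*m[:,1],p[1]+s*m[:,0]+co*m[:,1],m[:,2]+(p[3] if len(p)>3 else 0)]
for p0 in ([.54,-.25,.04],[.54,-.25,.04,0.]):
    r=least_squares(lambda p:(proj(c,W(p,M))-uv).ravel(),p0); print(r.x.round(4),'rms px',np.sqrt(np.mean(r.fun**2)).round(2))
    if len(p0)==3: p=r.x
im=cv2.imread('pics/w3.png'); im=cv2.resize(im[20:240,190:450],None,fx=2.7,fy=2.7,interpolation=cv2.INTER_CUBIC)
T=[(45,s*.116+dy,z) for s in(-1,1) for dy in (0,) for z in (62,)]
pts=np.array([(.045+dx,s*.116,.062) for s in(-1,1) for dx in(-.013,.013)]+[(x,y,.035) for y in(-.087,-.029,.029,.087) for x in (-.028,.028)]+[(-.0825,s*.131,.01) for s in (-1,1)]+[(.0825,s*.131,.01) for s in (-1,1)])
for q in proj(c,W(p,pts)):
    cv2.circle(im,tuple(int(round(a)) for a in ((q[0]+.5-190)*2.7,(q[1]+.5-20)*2.7)),4,(255,0,255),1)
cv2.imwrite('pics/w3f.png',im)
print('deg',np.degrees(p[2]))
E
python3 fit.py
```

```text
[ 0.5377 -0.2499  0.0425] rms px 0.48
[ 0.5372 -0.2499  0.0425 -0.0021] rms px 0.4
deg 2.433166913098358
```

View pics/w3f.png

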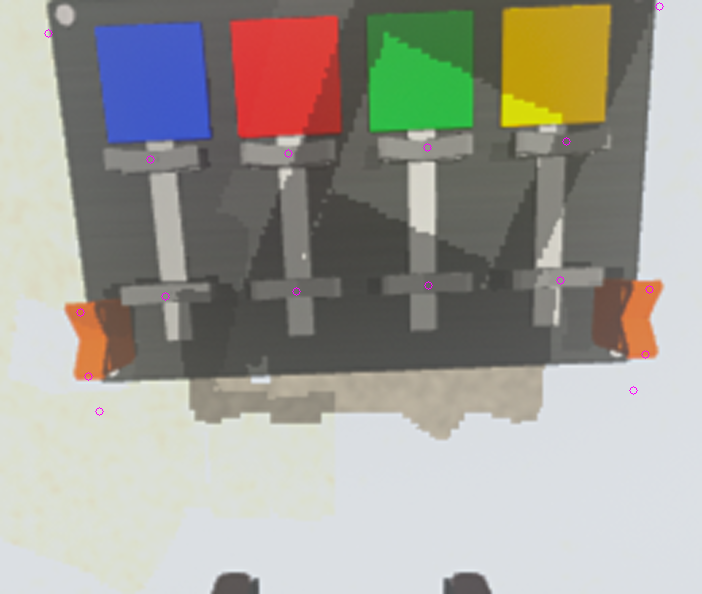

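```bash
cat >> h.py <<'E'
CAR=(.5377,-.2499,.0425)
def cw(x,y):
    co,s=np.cos(CAR[2]),np.sin(CAR[2]); return np.array([CAR[0]+co*x-s*y,CAR[1]+s*x+co*y])
PICK=dict(green=(.561,.1053),yellow=(.561,.1638),blue=(.561,.2217),red=(.561,.2794))
CY=dict(blue=-.087,red=-.029,green=.029,yellow=.087)
E
python3 - <<'E'
from h import *
for k,y in CY.items(): print(k,cw(0,y).round(4))
print('rod',cw(.045,0))
go([*PICK['green'],.12],90.3)
E
```

```text
blue [ 0.5414 -0.3368]
red [ 0.5389 -0.2789]
green [ 0.5365 -0.2209]
yellow [ 0.534 -0.163]
rod [ 0.58265937 -0.24798808]
heading 90.24 yaw units -0.010 shift units [ 8.94  -1.762  3.202] pos [ 0.6335 -0.252   0.2477] tilt 0.07 w 0.0419 t 3.6333 f [ 0.3 -0.6  0.3]
```

>>> carry_out(
  increments=[
    [[0.9,-0.18,0.2,0],[0.9,-0.18,0.3,0],[0.9,-0.18,0.3,0],[0.9,-0.18,0.3,0],[0.9,-0.18,0.3,0],[0.9,-0.18,0.3,0],[0.9,-0.18,0.3,0],[0.9,-0.18,0.3,0],[0.9,-0.18,0.3,0],[0.8,-0.15,0.3,0]],
  ],
)

```text
t: 4.47
ee_pos: [0.5599, 0.1059, 0.1315]
tool_rot: [-2.214, -2.228, -0.0]
force: [0.6, 0.5, -0.3]
grip_width: 0.0418
```

>>> carry_out(
  increments=[
    [[0,0,0.3,0],[0,0,0,0],[0,0,0,0]],
  ],
)

```text
t: 4.72
ee_pos: [0.5609, 0.1028, 0.1195]
tool_rot: [-2.214, -2.228, 0.002]
force: [-0.4, -0.2, 0.5]
grip_width: 0.0423
```

Run:
```python
from h import *
go([*PICK['green'],.042],90.3)
c,im=shot('wrist','w4.png')
cv2.imwrite('pics/w4z.png',cv2.resize(im[100:330,190:450],None,fx=2.5,fy=2.5,interpolation=cv2.INTER_CUBIC)[:,:,::-1])
```

```text
heading 90.35 yaw units 0.009 shift units [0.063 0.006 1.937] pos [0.5609 0.1028 0.1195] tilt 0.08 w 0.0423 t 4.7167 f [-0.4 -0.2  0.5]
```

View pics/w4z.png

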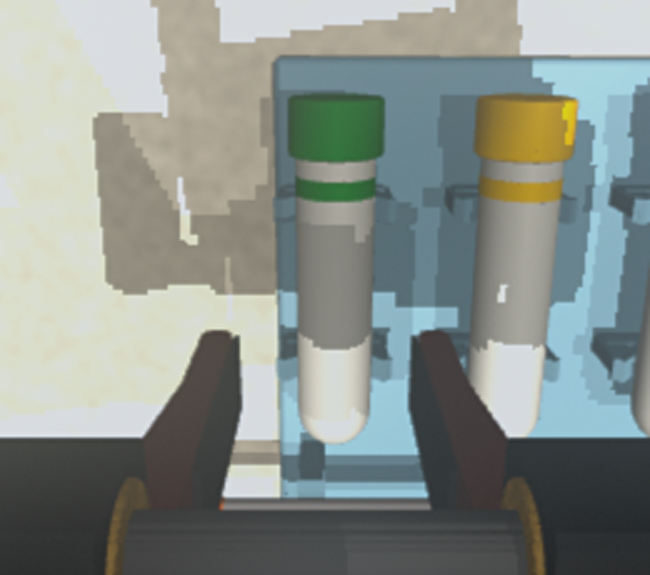

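>>> carry_out(
  increments=[
    [[0.06,0,0.4,0],[0,0,0.5,0],[0,0,0.5,0],[0,0,0.34,0],[0,0,0.2,0],[0,0,0,0],[0,0,0,0]],
  ],
)

```text
t: 5.35
ee_pos: [0.5623, 0.1036, 0.0424]
tool_rot: [2.219, 2.224, 0.0]
force: [0.9, 0.0, -0.0]
grip_width: 0.0421
```

>>> carry_out(
  increments=[
    [[0,0,0,0],[0,0,0,0],[0,0,0,0],[0,0,0,0],[0,0,0,0],[0,0,0,0]],
  ],
  hand=0.2,
  force=12,
)

```text
t: 5.85
ee_pos: [0.5627, 0.1056, 0.0433]
tool_rot: [2.218, 2.225, 0.005]
force: [-1.7, 8.8, 3.9]
grip_width: 0.0247
```

Run:
```python
from h import *
go([*PICK['green'],.042],90.3)
```

```text
heading 90.18 yaw units -0.021 shift units [-0.006 -0.043  0.033] pos [0.5627 0.1056 0.0433] tilt 0.17 w 0.0247 t 5.85 f [-1.7  8.8  3.9]
```

>>> carry_out(
  increments=[
    [[0,0,-0.2,0],[0,0,-0.5,0],[0,0,-0.8,0],[0,0,-0.8,0],[0,0,-0.3,0],[0,0,0,0],[0,0,0,0]],
  ],
)

```text
t: 6.43
ee_pos: [0.5621, 0.1039, 0.1466]
tool_rot: [2.217, 2.224, 0.002]
force: [-0.3, 0.4, -1.2]
grip_width: 0.0243
```

Run:
```python
from h import *
go([*cw(.0015,CY['green']),.13],92.43)
c,im=shot('wrist','w5.png')
cv2.imwrite('pics/w5z.png',cv2.resize(im[100:330,190:450],None,fx=2.5,fy=2.5,interpolation=cv2.INTER_CUBIC)[:,:,::-1])
```

```text
heading 90.19 yaw units -0.374 shift units [-8.086 -0.948  0.412] pos [0.5621 0.1039 0.1466] tilt 0.09 w 0.0243 t 6.4333 f [-0.3  0.4 -1.2]
```

View pics/w5z.png

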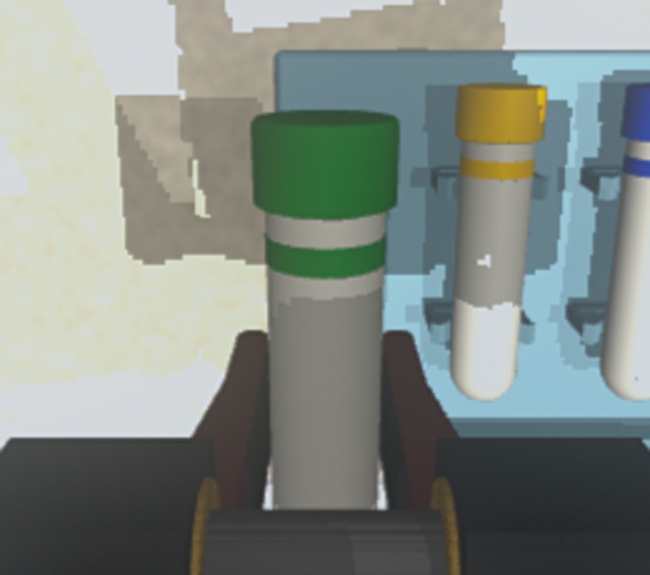

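>>> carry_out(
  increments=[
    [[0,0,0,-0.37],[-0.5,-0.05,0,0],[-0.9,-0.1,0,0],[-0.9,-0.1,0,0],[-0.9,-0.1,0,0],[-0.9,-0.1,0,0],[-0.9,-0.1,0,0],[-0.9,-0.1,0,0],[-0.9,-0.1,0,0],[-0.9,-0.1,0,0]],
  ],
)

```text
t: 7.32
ee_pos: [0.5392, -0.2065, 0.1438]
tool_rot: [-2.172, -2.265, 0.002]
force: [0.6, -1.0, -0.7]
grip_width: 0.0244
```

>>> carry_out(
  increments=[
    [[-0.4,-0.1,0.2,0],[0,0,0.2,0],[0,0,0,0],[0,0,0,0]],
  ],
)

```text
t: 7.65
ee_pos: [0.5364, -0.2201, 0.1281]
tool_rot: [-2.171, -2.265, 0.002]
force: [0.7, -0.7, -0.5]
grip_width: 0.0244
```

Run:
```python
from h import *
go([*cw(.0015,CY['green']),.042],92.43)
c,im=shot('wrist','w6.png')
cv2.imwrite('pics/w6z.png',cv2.resize(im[100:330,190:450],None,fx=2.5,fy=2.5,interpolation=cv2.INTER_CUBIC)[:,:,::-1])
```

```text
heading 92.41 yaw units -0.003 shift units [-0.025  0.047  2.153] pos [ 0.5364 -0.2201  0.1281] tilt 0.24 w 0.0244 t 7.65 f [ 0.7 -0.7 -0.5]
```

View pics/w6z.png

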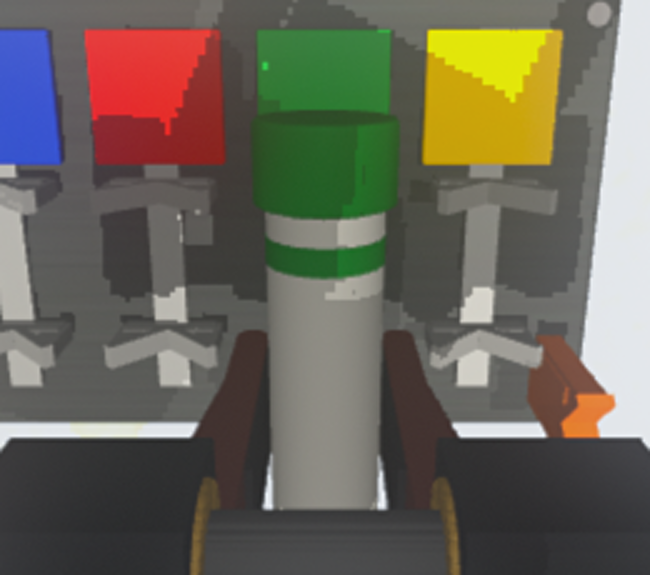

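>>> carry_out(
  increments=[
    [[-0.02,0.04,0.4,0],[0,0,0.5,0],[0,0,0.5,0],[0,0,0.3,0],[0,0,0.2,0],[0,0,0.1,0],[0,0,0.08,0],[0,0,0,0],[0,0,0,0]],
  ],
)

```text
t: 8.45
ee_pos: [0.5397, -0.2222, 0.0475]
tool_rot: [2.173, 2.267, 0.001]
force: [-0.6, -0.1, -0.4]
grip_width: 0.0247
```

Run:
```python
from h import *
go([*cw(.0015,CY['green']),.042],92.43)
```

```text
heading 92.42 yaw units -0.002 shift units [ 0.034 -0.043  0.137] pos [ 0.5397 -0.2222  0.0475] tilt 0.06 w 0.0247 t 8.45 f [-0.6 -0.1 -0.4]
```

>>> carry_out(
  increments=[
    [[0.03,-0.04,0.03,0],[0,0,0.04,0],[0,0,0.03,0],[0,0,0.02,0],[0,0,0,0],[0,0,0,0]],
  ],
)

```text
t: 8.95
ee_pos: [0.5377, -0.2207, 0.0429]
tool_rot: [2.174, 2.267, 0.001]
force: [-1.7, 3.7, 7.6]
grip_width: 0.0245
```

Run:
```python
from h import *
go([*cw(.0015,CY['green']),.042],92.43)
```

```text
heading 92.40 yaw units -0.005 shift units [-0.003  0.006  0.023] pos [ 0.5377 -0.2207  0.0429] tilt 0.02 w 0.0245 t 8.95 f [-1.7  3.7  7.6]
```

>>> carry_out(
  increments=[
    [[0,0,0,0],[0,0,0,0],[0,0,0,0],[0,0,0,0],[0,0,0,0]],
  ],
  hand=0.48,
)

```text
t: 9.37
ee_pos: [0.5376, -0.221, 0.042]
tool_rot: [-2.174, -2.268, 0.0]
force: [0.1, -0.1, 0.2]
grip_width: 0.0421
```

>>> carry_out(
  increments=[
    [[0,0,-0.2,0],[0,0,-0.5,0],[0,0,-0.7,0],[0,0,-0.8,0],[0,0,0,0],[0,0,0,0]],
  ],
)

```text
t: 9.87
ee_pos: [0.5389, -0.2215, 0.1324]
tool_rot: [2.171, 2.265, 0.002]
force: [-0.4, -0.4, -0.7]
grip_width: 0.0425
```

Run:
```python
from h import *
go([.5627,.1650,.12],90.2)
c,im=shot('wrist','w7.png')
cv2.imwrite('pics/w7z.png',cv2.resize(im[100:330,190:450],None,fx=2.5,fy=2.5,interpolation=cv2.INTER_CUBIC)[:,:,::-1])
```

```text
heading 92.41 yaw units 0.369 shift units [9.661 0.627 0.295] pos [ 0.5389 -0.2215  0.1324] tilt 0.26 w 0.0425 t 9.8667 f [-0.4 -0.4 -0.7]
```

View pics/w7z.png

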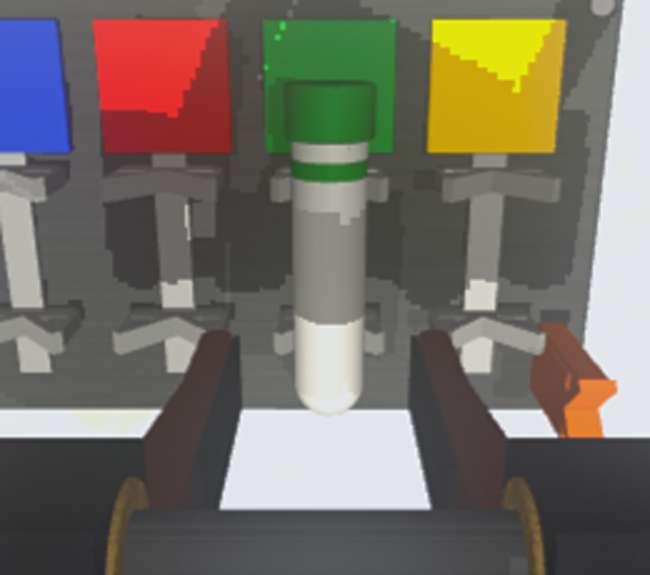

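>>> carry_out(
  increments=[
    [[0,0,0,0.37],[0.7,0.06,0,0],[1,0.06,0,0],[1,0.06,0,0],[1,0.06,0,0],[1,0.06,0,0],[1,0.06,0,0],[1,0.06,0,0],[1,0.06,0,0],[1,0.06,0,0]],
  ],
)

```text
t: 10.75
ee_pos: [0.5567, 0.1289, 0.1285]
tool_rot: [-2.217, -2.224, 0.004]
force: [1.0, -0.2, 1.1]
grip_width: 0.042
```

>>> carry_out(
  increments=[
    [[0.9,0.06,0.3,0],[0,0,0,0],[0,0,0,0]],
  ],
)

```text
t: 11.0
ee_pos: [0.5588, 0.1646, 0.116]
tool_rot: [-2.212, -2.228, 0.005]
force: [0.5, -0.2, 0.8]
grip_width: 0.0423
```

Run:
```python
from h import *
go([.5627,.1648,.043],90.3)
c,im=shot('wrist','w8.png')
cv2.imwrite('pics/w8z.png',cv2.resize(im[100:330,190:450],None,fx=2.5,fy=2.5,interpolation=cv2.INTER_CUBIC)[:,:,::-1])
```

```text
heading 90.40 yaw units 0.016 shift units [0.005 0.104 1.826] pos [0.5588 0.1646 0.116 ] tilt 0.21 w 0.0423 t 11.0 f [ 0.5 -0.2  0.8]
```

View pics/w8z.png

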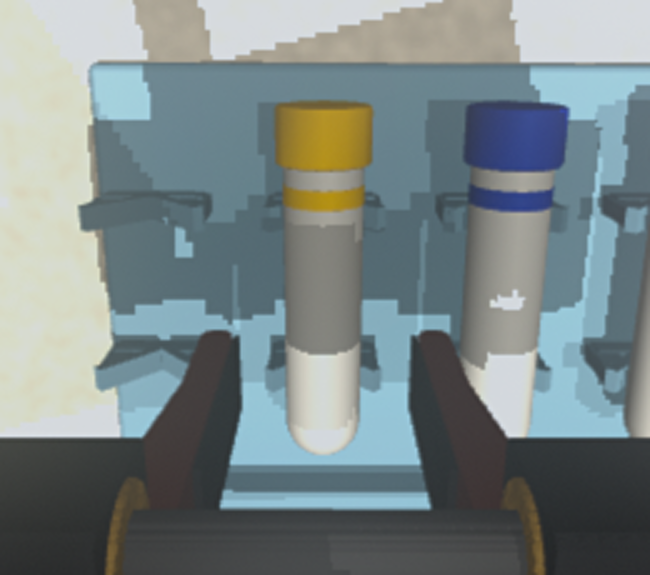

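>>> carry_out(
  increments=[
    [[0,0.06,0.4,0],[0,0,0.5,0],[0,0,0.5,0],[0,0,0.3,0],[0,0,0.13,0],[0,0,0,0],[0,0,0,0]],
  ],
)

```text
t: 11.63
ee_pos: [0.5629, 0.1625, 0.0451]
tool_rot: [-2.219, -2.224, 0.0]
force: [-0.2, -0.6, 0.2]
grip_width: 0.0422
```

>>> carry_out(
  increments=[
    [[0,0,0,0],[0,0,0,0],[0,0,0,0],[0,0,0,0],[0,0,0,0],[0,0,0,0]],
  ],
  hand=0.2,
)

```text
t: 12.13
ee_pos: [0.5634, 0.1638, 0.0458]
tool_rot: [2.217, 2.225, 0.003]
force: [-1.3, 4.0, 7.0]
grip_width: 0.025
```

>>> carry_out(
  increments=[
    [[0,0,-0.2,0],[0,0,-0.5,0],[0,0,-0.7,0],[0,0,-0.7,0],[0,0,-0.3,0],[0,0,0,0],[0,0,0,0]],
  ],
)

```text
t: 12.72
ee_pos: [0.5627, 0.163, 0.141]
tool_rot: [2.217, 2.225, 0.001]
force: [-0.3, 0.3, -1.0]
grip_width: 0.0247
```

Run:
```python
from h import *
go([*cw(.0015,CY['yellow']),.12],92.43)
```

```text
heading 90.19 yaw units -0.374 shift units [-8.111 -1.026  0.524] pos [0.5627 0.163  0.141 ] tilt 0.05 w 0.0247 t 12.7167 f [-0.3  0.3 -1. ]
```

>>> carry_out(
  increments=[
    [[0,0,0,-0.37],[-0.5,-0.06,0,0],[-0.9,-0.1,0,0],[-0.9,-0.1,0,0],[-0.9,-0.1,0,0],[-0.9,-0.1,0,0],[-0.9,-0.1,0,0],[-0.9,-0.1,0,0],[-0.9,-0.1,0,0],[-0.9,-0.1,0,0]],
  ],
)

```text
t: 13.55
ee_pos: [0.5395, -0.1475, 0.1387]
tool_rot: [-2.172, -2.265, 0.003]
force: [0.1, -0.1, -1.2]
grip_width: 0.0252
```

>>> carry_out(
  increments=[
    [[-0.41,-0.1,0.2,0],[0,0,0.2,0],[0,0,0,0],[0,0,0,0]],
  ],
)

```text
t: 13.88
ee_pos: [0.5367, -0.1616, 0.123]
tool_rot: [-2.172, -2.265, 0.002]
force: [-0.1, 0.7, -1.0]
grip_width: 0.0247
```

Run:
```python
from h import *
go([*cw(.002,CY['yellow']),.045],92.43)
c,im=shot('wrist','w9.png')
cv2.imwrite('pics/w9z.png',cv2.resize(im[100:330,190:450],None,fx=2.5,fy=2.5,interpolation=cv2.INTER_CUBIC)[:,:,::-1])
```

```text
heading 92.40 yaw units -0.005 shift units [-0.033 -0.013  1.951] pos [ 0.5367 -0.1616  0.123 ] tilt 0.23 w 0.0247 t 13.8833 f [-0.1  0.7 -1. ]
```

View pics/w9z.png

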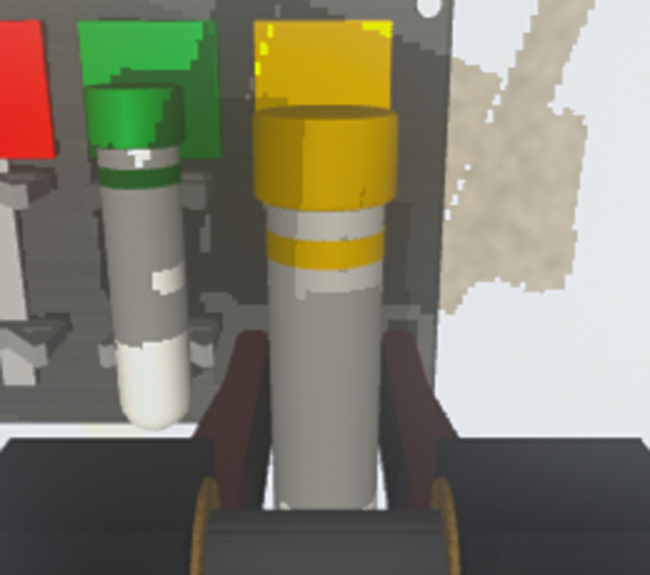

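>>> carry_out(
  increments=[
    [[0,-0.05,0.4,0],[0,0,0.5,0],[0,0,0.5,0],[0,0,0.25,0],[0,0,0.13,0],[0,0,0.07,0],[0,0,0,0],[0,0,0,0]],
  ],
)

```text
t: 14.6
ee_pos: [0.5366, -0.1626, 0.0516]
tool_rot: [2.173, 2.267, 0.001]
force: [0.3, 0.8, 0.6]
grip_width: 0.0247
```

Run:
```python
from h import *
go([*cw(.002,CY['yellow']),.045],92.43)
```

```text
heading 92.43 yaw units 0.001 shift units [-0.007 -0.016  0.164] pos [ 0.5366 -0.1626  0.0516] tilt 0.06 w 0.0247 t 14.6 f [0.3 0.8 0.6]
```

>>> carry_out(
  increments=[
    [[0,0,0.05,0],[0,0,0.04,0],[0,0,0.04,0],[0,0,0.03,0],[0,0,0,0],[0,0,0,0]],
  ],
)

```text
t: 15.1
ee_pos: [0.5364, -0.1625, 0.0452]
tool_rot: [2.174, 2.267, 0.001]
force: [-1.1, 2.8, 6.3]
grip_width: 0.0248
```

Seated (6 N up, at the height it was picked). Release, lift, next: blue.

>>> carry_out(
  increments=[
    [[0,0,0,0],[0,0,0,0],[0,0,0,0],[0,0,0,0],[0,0,0,0]],
  ],
  hand=0.48,
)

```text
t: 15.52
ee_pos: [0.536, -0.1627, 0.0444]
tool_rot: [-2.174, -2.268, 0.0]
force: [1.5, 0.5, -0.1]
grip_width: 0.042
```

>>> carry_out(
  increments=[
    [[0,0,-0.2,0],[0,0,-0.5,0],[0,0,-0.7,0],[0,0,-0.7,0],[0,0,0,0],[0,0,0,0]],
  ],
)

```text
t: 16.02
ee_pos: [0.5371, -0.1631, 0.1304]
tool_rot: [2.172, 2.265, 0.003]
force: [-0.2, -0.2, -0.2]
grip_width: 0.0424
```

Run:
```python
from h import *
go([.5605,.2235,.116],90.3)
c,im=shot('wrist','w10.png')
cv2.imwrite('pics/w10z.png',cv2.resize(im[100:330,190:450],None,fx=2.5,fy=2.5,interpolation=cv2.INTER_CUBIC)[:,:,::-1])
```

```text
heading 92.41 yaw units 0.351 shift units [9.661 0.633 0.351] pos [ 0.5371 -0.1631  0.1304] tilt 0.22 w 0.0424 t 16.0167 f [-0.2 -0.2 -0.2]
```

View pics/w10z.png

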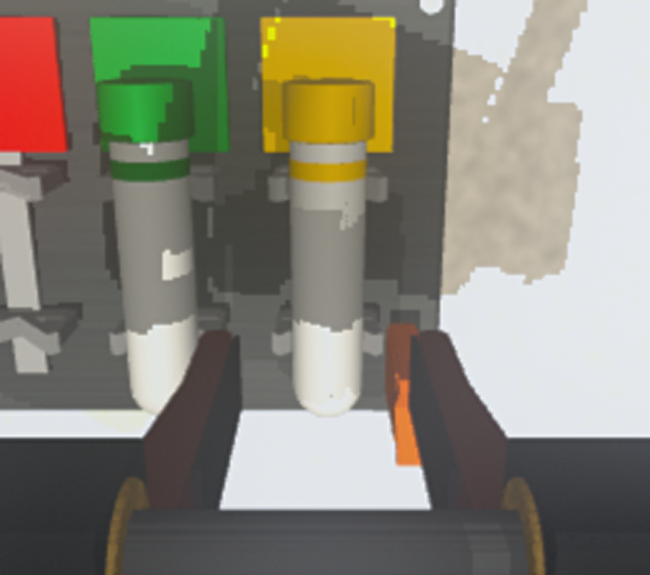

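>>> carry_out(
  increments=[
    [[0,0,0,0.35],[0.7,0.06,0,0],[1,0.06,0,0],[1,0.06,0,0],[1,0.06,0,0],[1,0.06,0,0],[1,0.06,0,0],[1,0.06,0,0],[1,0.06,0,0],[1,0.06,0,0]],
  ],
)

```text
t: 16.9
ee_pos: [0.5544, 0.1871, 0.1269]
tool_rot: [-2.214, -2.227, 0.004]
force: [0.2, -0.4, 0.2]
grip_width: 0.0421
```

>>> carry_out(
  increments=[
    [[0.95,0.09,0.3,0],[0,0,0,0],[0,0,0,0]],
  ],
)

```text
t: 17.15
ee_pos: [0.5576, 0.2249, 0.1143]
tool_rot: [-2.21, -2.23, 0.005]
force: [0.3, -0.7, -0.1]
grip_width: 0.0424
```

Run:
```python
from h import *
go([.5627,.2235,.043],90.3)
c,im=shot('wrist','w11.png')
cv2.imwrite('pics/w11z.png',cv2.resize(im[100:330,190:450],None,fx=2.5,fy=2.5,interpolation=cv2.INTER_CUBIC)[:,:,::-1])
```

```text
heading 90.51 yaw units 0.036 shift units [-0.033  0.134  1.781] pos [0.5576 0.2249 0.1143] tilt 0.21 w 0.0424 t 17.15 f [ 0.3 -0.7 -0.1]
```

View pics/w11z.png

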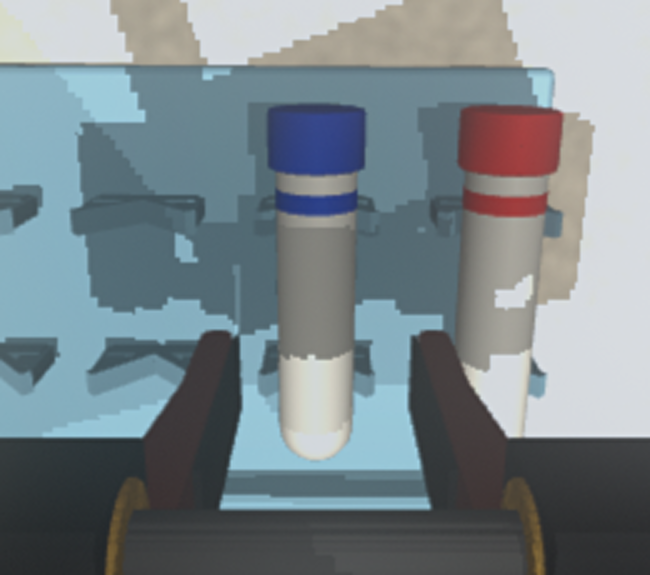

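>>> carry_out(
  increments=[
    [[0,0.09,0.4,0.03],[0,0,0.5,0],[0,0,0.5,0],[0,0,0.3,0],[0,0,0.12,0],[0,0,0,0],[0,0,0,0]],
  ],
)

```text
t: 17.78
ee_pos: [0.563, 0.2229, 0.044]
tool_rot: [2.22, 2.223, -0.0]
force: [-0.1, -0.1, -0.1]
grip_width: 0.0421
```

>>> carry_out(
  increments=[
    [[0,0,0,0],[0,0,0,0],[0,0,0,0],[0,0,0,0],[0,0,0,0],[0,0,0,0]],
  ],
  hand=0.2,
)

```text
t: 18.28
ee_pos: [0.5633, 0.2222, 0.0447]
tool_rot: [2.217, 2.224, -0.001]
force: [0.0, -8.2, 5.3]
grip_width: 0.0246
```

>>> carry_out(
  increments=[
    [[0,0,-0.2,0],[0,0,-0.5,0],[0,0,-0.7,0],[0,0,-0.7,0],[0,0,-0.3,0],[0,0,0,0],[0,0,0,0]],
  ],
)

```text
t: 18.87
ee_pos: [0.5628, 0.2237, 0.1401]
tool_rot: [2.218, 2.224, 0.002]
force: [-0.4, -0.2, -0.3]
grip_width: 0.0246
```

Run:
```python
from h import *
go([*cw(.0015,CY['blue']),.12],92.43)
```

```text
heading 90.14 yaw units -0.382 shift units [-13.977  -1.093   0.493] pos [0.5628 0.2237 0.1401] tilt 0.09 w 0.0246 t 18.8667 f [-0.4 -0.2 -0.3]
```

>>> carry_out(
  increments=[
    [[0,0,0,-0.38],[-0.5,-0.05,0,0],[-0.9,-0.07,0,0],[-0.9,-0.07,0,0],[-0.9,-0.07,0,0],[-0.9,-0.07,0,0],[-0.9,-0.07,0,0],[-0.9,-0.07,0,0],[-0.9,-0.07,0,0],[-0.9,-0.07,0,0]],
  ],
)

```text
t: 19.7
ee_pos: [0.5497, -0.0867, 0.1377]
tool_rot: [-2.172, -2.266, 0.003]
force: [0.9, -0.3, -0.5]
grip_width: 0.0244
```

>>> carry_out(
  increments=[
    [[-0.9,-0.07,0,0],[-0.9,-0.07,0,0],[-0.9,-0.07,0,0],[-0.9,-0.07,0,0],[-0.9,-0.07,0,0],[-0.9,-0.07,0,0],[-0.88,-0.07,0.2,0],[0,0,0.2,0],[0,0,0,0],[0,0,0,0]],
  ],
)

```text
t: 20.53
ee_pos: [0.5407, -0.3359, 0.1213]
tool_rot: [-2.172, -2.263, 0.001]
force: [-0.7, 0.6, -1.4]
grip_width: 0.0246
```

Run:
```python
from h import *
go([*cw(.002,CY['blue']),.0445],92.43)
c,im=shot('wrist','w12.png')
cv2.imwrite('pics/w12z.png',cv2.resize(im[100:330,190:450],None,fx=2.5,fy=2.5,interpolation=cv2.INTER_CUBIC)[:,:,::-1])
```

```text
heading 92.37 yaw units -0.010 shift units [-0.029  0.073  1.919] pos [ 0.5407 -0.3359  0.1213] tilt 0.27 w 0.0246 t 20.5333 f [-0.7  0.6 -1.4]
```

View pics/w12z.png

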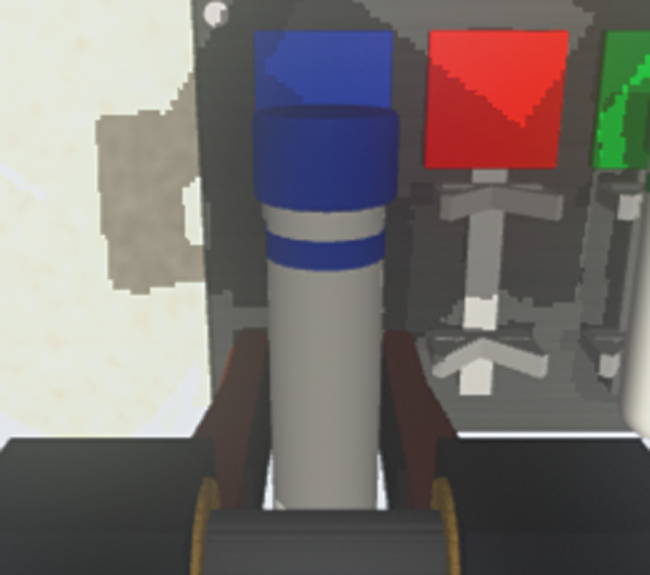

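>>> carry_out(
  increments=[
    [[0,0.03,0.4,0],[0,0,0.5,0],[0,0,0.5,0],[0,0,0.2,0],[0,0,0.13,0],[0,0,0.07,0],[0,0,0,0],[0,0,0,0]],
  ],
)

```text
t: 21.25
ee_pos: [0.5441, -0.3371, 0.0525]
tool_rot: [2.173, 2.267, 0.0]
force: [-0.8, -0.4, -1.0]
grip_width: 0.0247
```

Run:
```python
from h import *
go([*cw(.002,CY['blue']),.0445],92.43)
```

```text
heading 92.43 yaw units 0.000 shift units [ 0.009 -0.017  0.201] pos [ 0.5441 -0.3371  0.0525] tilt 0.07 w 0.0247 t 21.25 f [-0.8 -0.4 -1. ]
```

>>> carry_out(
  increments=[
    [[0,0,0.06,0],[0,0,0.05,0],[0,0,0.04,0],[0,0,0.03,0],[0,0,0.02,0],[0,0,0,0],[0,0,0,0]],
  ],
)

```text
t: 21.83
ee_pos: [0.5437, -0.3369, 0.0447]
tool_rot: [2.174, 2.267, 0.001]
force: [-1.6, 3.0, 8.3]
grip_width: 0.0246
```

>>> carry_out(
  increments=[
    [[0,0,0,0],[0,0,0,0],[0,0,0,0],[0,0,0,0],[0,0,0,0]],
  ],
  hand=0.48,
)

```text
t: 22.25
ee_pos: [0.5434, -0.3371, 0.0435]
tool_rot: [-2.174, -2.267, 0.0]
force: [0.2, 0.5, 0.4]
grip_width: 0.042
```

>>> carry_out(
  increments=[
    [[0,0,-0.2,0],[0,0,-0.5,0],[0,0,-0.7,0],[0,0,-0.7,0],[0,0,0,0],[0,0,0,0]],
  ],
)

```text
t: 22.75
ee_pos: [0.5446, -0.3378, 0.13]
tool_rot: [2.171, 2.265, 0.001]
force: [-1.3, -0.2, -0.5]
grip_width: 0.0422
```

Run:
```python
from h import *
go([.5605,.2795,.116],90.3)
c,im=shot('wrist','w13.png')
cv2.imwrite('pics/w13z.png',cv2.resize(im[100:330,190:450],None,fx=2.5,fy=2.5,interpolation=cv2.INTER_CUBIC)[:,:,::-1])
```

```text
heading 92.41 yaw units 0.351 shift units [15.43   0.477  0.317] pos [ 0.5446 -0.3378  0.13  ] tilt 0.24 w 0.0422 t 22.75 f [-1.3 -0.2 -0.5]
```

View pics/w13z.png

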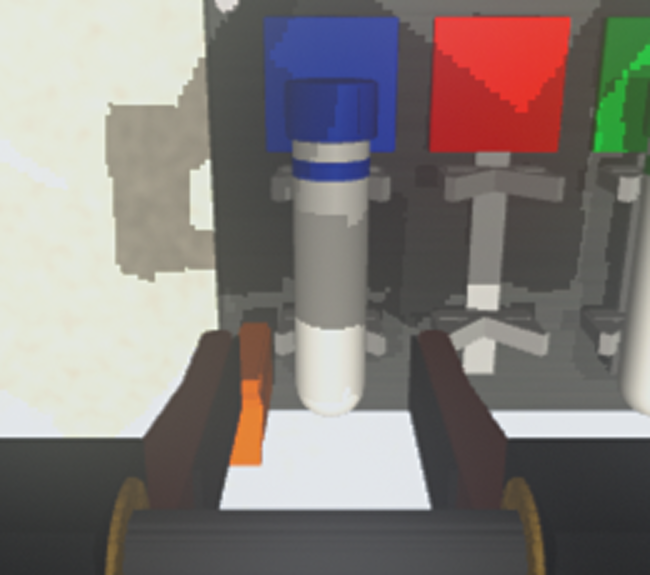

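>>> carry_out(
  increments=[
    [[0,0,0,0.35],[0.7,0.03,0,0],[1,0.04,0,0],[1,0.04,0,0],[1,0.04,0,0],[1,0.04,0,0],[1,0.04,0,0],[1,0.04,0,0],[1,0.04,0,0],[1,0.04,0,0]],
  ],
)

```text
t: 23.63
ee_pos: [0.5543, 0.0129, 0.1264]
tool_rot: [-2.214, -2.226, 0.003]
force: [0.4, 0.1, -0.7]
grip_width: 0.0424
```

>>> carry_out(
  increments=[
    [[1,0.04,0,0],[1,0.04,0,0],[1,0.04,0,0],[1,0.04,0,0],[1,0.04,0,0],[1,0.04,0,0],[0.7,0.04,0.3,0],[0,0,0,0],[0,0,0,0]],
  ],
)

```text
t: 24.38
ee_pos: [0.5637, 0.2799, 0.1136]
tool_rot: [-2.211, -2.23, 0.006]
force: [0.5, 0.2, -0.4]
grip_width: 0.0421
```

Run:
```python
from h import *
go([.5627,.2805,.043],90.3)
c,im=shot('wrist','w14.png')
cv2.imwrite('pics/w14z.png',cv2.resize(im[100:330,190:450],None,fx=2.5,fy=2.5,interpolation=cv2.INTER_CUBIC)[:,:,::-1])
```

```text
heading 90.48 yaw units 0.030 shift units [ 0.019 -0.02   1.764] pos [0.5637 0.2799 0.1136] tilt 0.22 w 0.0421 t 24.3833 f [ 0.5  0.2 -0.4]
```

View pics/w14z.png

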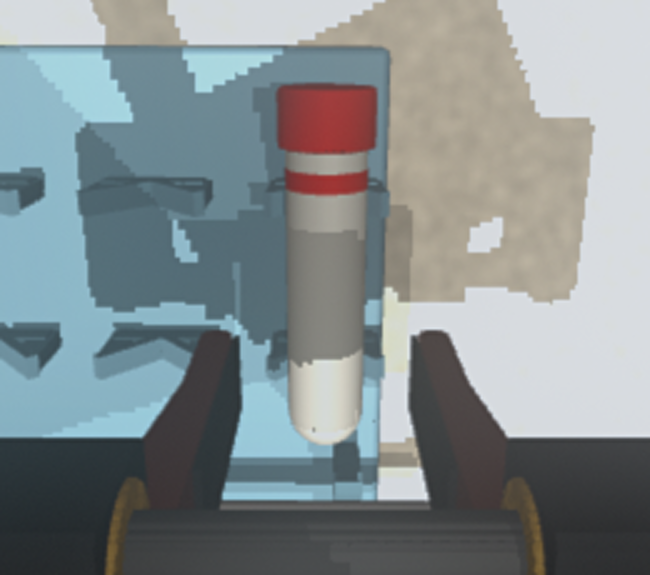

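Aligned on red; descend, grip, lift.

>>> carry_out(
  increments=[
    [[0.02,-0.05,0.4,0.03],[0,0,0.5,0],[0,0,0.5,0],[0,0,0.25,0],[0,0,0.12,0],[0,0,0,0],[0,0,0,0]],
  ],
)

```text
t: 25.02
ee_pos: [0.5637, 0.2793, 0.0453]
tool_rot: [2.22, 2.223, 0.0]
force: [0.5, -0.0, 0.2]
grip_width: 0.042
```

>>> carry_out(
  increments=[
    [[0,0,0,0],[0,0,0,0],[0,0,0,0],[0,0,0,0],[0,0,0,0],[0,0,0,0]],
  ],
  hand=0.2,
)

```text
t: 25.52
ee_pos: [0.5639, 0.28, 0.0457]
tool_rot: [2.218, 2.224, 0.002]
force: [-0.7, -1.9, 6.2]
grip_width: 0.0246
```

>>> carry_out(
  increments=[
    [[0,0,-0.2,0],[0,0,-0.5,0],[0,0,-0.7,0],[0,0,-0.7,0],[0,0,-0.3,0],[0,0,0,0],[0,0,0,0]],
  ],
)

```text
t: 26.1
ee_pos: [0.5633, 0.28, 0.141]
tool_rot: [2.219, 2.224, 0.001]
force: [-0.1, -0.4, -1.2]
grip_width: 0.0245
```

Run:
```python
from h import *
go([*cw(.0015,CY['red']),.12],92.43)
```

```text
heading 90.13 yaw units -0.383 shift units [-13.933  -1.164   0.519] pos [0.5633 0.28   0.141 ] tilt 0.05 w 0.0245 t 26.1 f [-0.1 -0.4 -1.2]
```

>>> carry_out(
  increments=[
    [[0,0,0,-0.38],[-0.5,-0.05,0,0],[-0.9,-0.07,0,0],[-0.9,-0.07,0,0],[-0.9,-0.07,0,0],[-0.9,-0.07,0,0],[-0.9,-0.07,0,0],[-0.9,-0.07,0,0],[-0.9,-0.07,0,0],[-0.9,-0.07,0,0]],
  ],
)

```text
t: 26.93
ee_pos: [0.5502, -0.0304, 0.1388]
tool_rot: [-2.172, -2.266, 0.004]
force: [-0.2, 0.3, -1.4]
grip_width: 0.0247
```

>>> carry_out(
  increments=[
    [[-0.9,-0.07,0,0],[-0.9,-0.07,0,0],[-0.9,-0.07,0,0],[-0.9,-0.07,0,0],[-0.9,-0.07,0,0],[-0.9,-0.07,0,0],[-0.86,-0.07,0.2,0],[0,0,0.2,0],[0,0,0,0],[0,0,0,0]],
  ],
)

```text
t: 27.77
ee_pos: [0.5413, -0.2788, 0.1226]
tool_rot: [-2.172, -2.263, 0.002]
force: [0.2, -0.2, -1.2]
grip_width: 0.0245
```

Run:
```python
from h import *
go([*cw(.0022,CY['red']),.0455],92.43)
c,im=shot('wrist','w15.png')
cv2.imwrite('pics/w15z.png',cv2.resize(im[100:330,190:450],None,fx=2.5,fy=2.5,interpolation=cv2.INTER_CUBIC)[:,:,::-1])
```

```text
heading 92.36 yaw units -0.011 shift units [-0.006  0.004  1.928] pos [ 0.5413 -0.2788  0.1226] tilt 0.27 w 0.0245 t 27.7667 f [ 0.2 -0.2 -1.2]
```

View pics/w15z.png

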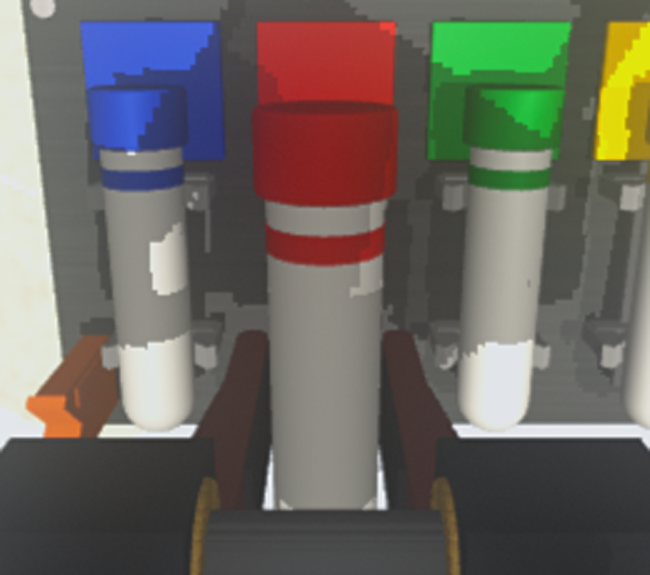

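>>> carry_out(
  increments=[
    [[0.03,-0.05,0.4,0],[0,0,0.5,0],[0,0,0.5,0],[0,0,0.2,0],[0,0,0.13,0],[0,0,0.07,0],[0,0,0,0],[0,0,0,0]],
  ],
)

```text
t: 28.48
ee_pos: [0.5414, -0.2787, 0.0537]
tool_rot: [2.173, 2.267, 0.0]
force: [-0.3, 0.5, -1.2]
grip_width: 0.0246
```

Run:
```python
from h import *
go([*cw(.0022,CY['red']),.0455],92.43)
```

```text
heading 92.43 yaw units 0.001 shift units [-0.001 -0.007  0.204] pos [ 0.5414 -0.2787  0.0537] tilt 0.07 w 0.0246 t 28.4833 f [-0.3  0.5 -1.2]
```

>>> carry_out(
  increments=[
    [[0,0,0.06,0],[0,0,0.05,0],[0,0,0.04,0],[0,0,0.03,0],[0,0,0.02,0],[0,0,0,0],[0,0,0,0]],
  ],
)

```text
t: 29.07
ee_pos: [0.541, -0.2787, 0.0457]
tool_rot: [2.174, 2.267, 0.0]
force: [-3.0, 3.0, 7.1]
grip_width: 0.025
```

>>> carry_out(
  increments=[
    [[0,0,0,0],[0,0,0,0],[0,0,0,0],[0,0,0,0],[0,0,0,0]],
  ],
  hand=0.48,
)

```text
t: 29.48
ee_pos: [0.5408, -0.2788, 0.0447]
tool_rot: [-2.174, -2.267, 0.0]
force: [0.3, -0.1, 0.4]
grip_width: 0.0419
```

>>> carry_out(
  increments=[
    [[0,0,-0.2,0],[0,0,-0.5,0],[0,0,-0.7,0],[0,0,-0.8,0],[0,0,-0.8,0],[0,0,0,0],[0,0,0,0]],
  ],
)

```text
t: 30.07
ee_pos: [0.542, -0.2794, 0.1674]
tool_rot: [2.171, 2.264, 0.002]
force: [-0.6, 0.7, 0.8]
grip_width: 0.0423
```

Run:
```python
from h import *
go([.646,.193,.16],180)
go([.646,.193,.16],0)
c,im=shot('wrist','w16.png'); print(ctrl.observe()['joint_pos'].round(3))
cv2.imwrite('pics/w16z.png',cv2.resize(im[40:290,190:450],None,fx=2.4,fy=2.4,interpolation=cv2.INTER_CUBIC)[:,:,::-1])
```

```text
heading 92.41 yaw units -14.599 shift units [-2.6  11.81  0.17] pos [ 0.542  -0.2794  0.1674] tilt 0.27 w 0.0423 t 30.0667 f [-0.6  0.7  0.8]
heading 92.41 yaw units 15.401 shift units [  2.6  -11.81   0.17] pos [ 0.542  -0.2794  0.1674] tilt 0.27 w 0.0423 t 30.0667 f [-0.6  0.7  0.8]
[-0.495  0.5    1.724  0.     0.916 -2.108]
```

View pics/w16z.png

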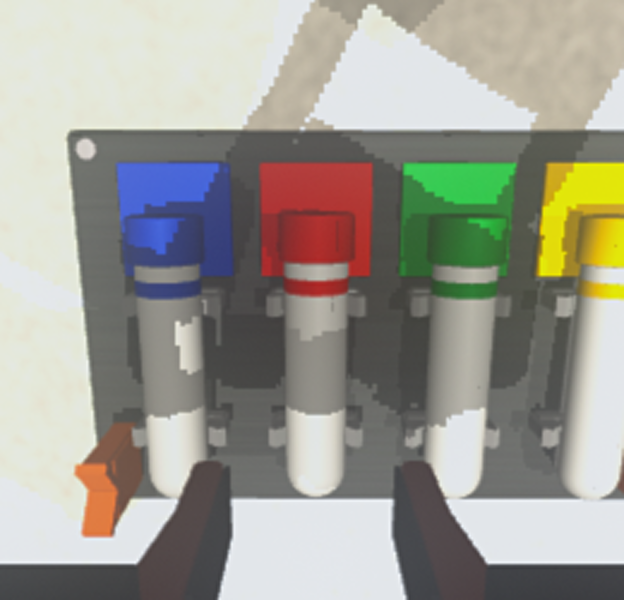

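>>> carry_out(
  increments=[
    [[0,0,-0.4,0.9],[0,0,0,1],[0,0,0,1],[0,0,0,1],[0,0,0,1],[0,0,0,1],[0,0,0,1],[0,0,0,1],[0,0,0,1],[0,0,0,1]],
  ],
  hand=0.4,
)

```text
t: 30.95
ee_pos: [0.5397, -0.2782, 0.1788]
tool_rot: [-3.012, -0.884, 0.004]
force: [0.9, 0.2, -0.0]
grip_width: 0.035
```

>>> carry_out(
  increments=[
    [[0,0,0,1],[0,0,0,1],[0,0,0,1],[0,0,0,1],[0,0,0,1],[0,0,0,0.5],[0,0,0,0]],
  ],
)

```text
t: 31.53
ee_pos: [0.5398, -0.2782, 0.1789]
tool_rot: [-3.14, 0.003, 0.005]
force: [0.2, 1.0, -0.4]
grip_width: 0.0349
```

Run:
```python
from h import *
go([.646,.193,.16],.2)
```

```text
heading -0.10 yaw units -0.049 shift units [  2.698 -11.769   0.485] pos [ 0.5398 -0.2782  0.1789] tilt 0.2 w 0.0349 t 31.5333 f [ 0.2  1.  -0.4]
```

>>> carry_out(
  increments=[
    [[0.2,-0.9,0,-0.04],[0.2,-0.95,0,0],[0.2,-0.95,0,0],[0.2,-0.95,0,0],[0.2,-0.95,0,0],[0.2,-0.95,0,0],[0.2,-0.95,0,0],[0.2,-0.95,0,0],[0.2,-0.95,0,0],[0.2,-0.95,0,0]],
  ],
)

```text
t: 32.37
ee_pos: [0.6186, 0.1014, 0.1795]
tool_rot: [3.141, 0.011, -0.004]
force: [1.0, -0.1, 0.1]
grip_width: 0.0351
```

>>> carry_out(
  increments=[
    [[0.25,-0.8,0.3,0],[0.25,-0.8,0.3,0],[0.2,-0.7,0.2,0],[0,0,0,0],[0,0,0,0]],
  ],
)

```text
t: 32.78
ee_pos: [0.6458, 0.1928, 0.1467]
tool_rot: [3.141, 0.013, -0.005]
force: [-0.2, -0.0, 1.8]
grip_width: 0.0355
```

Run:
```python
from h import *
go([.646,.193,.043],.2)
c,im=shot('wrist','w17.png'); import pickle; pickle.dump(c,open('w17.pkl','wb'))
for b in blobs(im,15): print(b[0],b[1],b[2],b[3],'z36',back(c,b[2],.036)[0,:2].round(4))
cv2.imwrite('pics/w17.png',im[:,:,::-1])
```

```text
heading 0.49 yaw units 0.048 shift units [ 0.014 -0.008  2.593] pos [0.6458 0.1928 0.1467] tilt 0.19 w 0.0355 t 32.7833 f [-0.2 -0.   1.8]
orange 89 [321.9  46.1] [316  43  13   8] z36 [0.6459 0.3232]
```

View pics/w17.png

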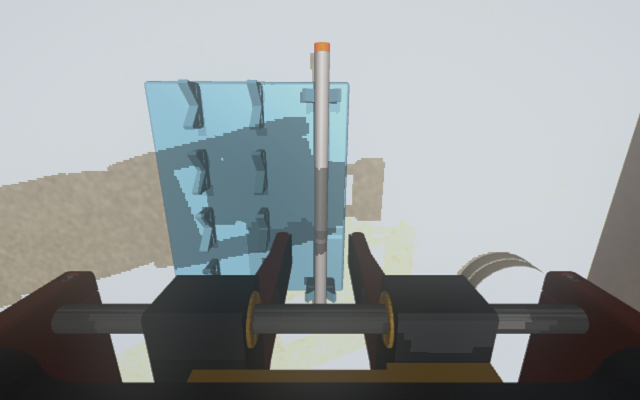

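Run:
```python
from h import *
import pickle
c=pickle.load(open('w17.pkl','rb')); im=cv2.imread('pics/w17.png')
for v in range(38,56): print(v,im[v,322].tolist(),end=' ')
print()
print('end',back(c,[(321.9,42.5)],.036).round(4),'top',back(c,[(321.9,42.5)],.042).round(4))
print('axis dir',back(c,[(321.9,60),(320.5,220)],.036).round(4))
cv2.imwrite('pics/w17z.png',cv2.resize(im[30:310,280:370],None,fx=2.1,fy=2.1,interpolation=cv2.INTER_CUBIC))
im=cv2.imread('pics/w2.png'); c2=pickle.load(open('w2.pkl','rb'))
print([im[187,u].tolist() for u in range(204,216)]); print([im[187,u].tolist() for u in range(416,428)])
print([im[v,300].tolist() for v in range(178,196)])
```

```text
38 [219, 214, 208] 39 [218, 214, 208] 40 [221, 215, 208] 41 [213, 209, 209] 42 [102, 159, 211] 43 [79, 150, 209] 44 [81, 157, 212] 45 [82, 157, 212] 46 [82, 152, 208] 47 [81, 156, 212] 48 [81, 152, 208] 49 [81, 153, 208] 50 [118, 153, 191] 51 [210, 211, 207] 52 [212, 214, 209] 53 [211, 214, 209] 54 [210, 213, 209] 55 [210, 213, 209] 
end [[0.6459 0.3257 0.036 ]] top [[0.6459 0.3244 0.042 ]]
axis dir [[0.646  0.3134 0.036 ]
 [0.6462 0.1789 0.036 ]]
[[184, 200, 194], [186, 201, 194], [186, 201, 194], [155, 184, 195], [91, 138, 198], [67, 125, 199], [66, 126, 199], [67, 125, 198], [87, 124, 171], [151, 158, 166], [160, 164, 167], [159, 164, 167]]
[[185, 188, 191], [131, 150, 170], [82, 140, 192], [71, 140, 198], [71, 140, 198], [75, 141, 198], [130, 167, 196], [198, 195, 194], [208, 200, 194], [207, 200, 195], [207, 200, 194], [206, 200, 194]]
[[109, 101, 83], [109, 102, 83], [109, 102, 83], [109, 101, 83], [101, 96, 84], [95, 95, 94], [98, 99, 99], [102, 103, 103], [103, 105, 104], [102, 103, 103], [112, 113, 115], [152, 154, 158], [144, 147, 150], [134, 133, 129], [176, 164, 129], [179, 166, 131], [179, 166, 132], [179, 166, 131]]
```

View pics/w17z.png

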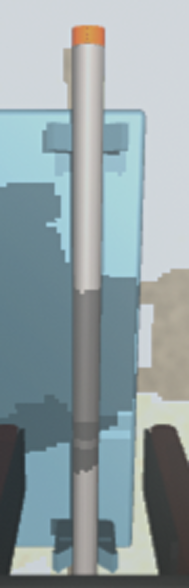

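>>> carry_out(
  increments=[
    [[0,0,0.5,0.05],[0,0,0.7,0],[0,0,0.6,0],[0,0,0.4,0],[0,0,0.2,0],[0,0,0.1,0],[0,0,0,0],[0,0,0,0]],
  ],
)

```text
t: 33.5
ee_pos: [0.6476, 0.1912, 0.0499]
tool_rot: [-3.141, 0.002, -0.002]
force: [-0.1, 0.2, 0.2]
grip_width: 0.035
```

Run:
```python
from h import *
go([.646,.193,.043],.2)
```

```text
heading -0.08 yaw units -0.046 shift units [-0.04  -0.044  0.172] pos [0.6476 0.1912 0.0499] tilt 0.07 w 0.035 t 33.5 f [-0.1  0.2  0.2]
```

>>> carry_out(
  increments=[
    [[-0.04,-0.05,0.1,-0.02],[0,0,0.06,0],[0,0,0,0],[0,0,0,0]],
  ],
)

```text
t: 33.83
ee_pos: [0.6453, 0.1939, 0.0427]
tool_rot: [-3.142, -0.002, -0.0]
force: [0.6, 0.5, -0.4]
grip_width: 0.0352
```

>>> carry_out(
  increments=[
    [[0,0,0,0],[0,0,0,0],[0,0,0,0],[0,0,0,0],[0,0,0,0],[0,0,0,0],[0,0,0,0]],
  ],
  hand=0.05,
  force=25,
)

```text
t: 34.42
ee_pos: [0.6462, 0.1938, 0.0428]
tool_rot: [-3.141, -0.002, -0.003]
force: [3.9, -0.1, -0.0]
grip_width: 0.0114
```

>>> carry_out(
  increments=[
    [[0,0,-0.15,0],[0,0,-0.4,0],[0,0,-0.7,0],[0,0,-0.8,0],[0,0,-0.8,0],[0,0,-0.3,0],[0,0,0,0],[0,0,0,0]],
  ],
)

```text
t: 35.08
ee_pos: [0.6449, 0.1936, 0.1687]
tool_rot: [-3.141, -0.002, -0.0]
force: [-1.3, -0.2, -1.3]
grip_width: 0.0112
```

Run:
```python
from h import *
go([*cw(.045,0),.15],2.43)
c,im=shot('wrist','w18.png')
c2,im2=shot('side','s18.png')
for b in blobs(im,15): print(b[0],b[1],b[2],b[3])
for b in blobs(im2,15): print(b[0],b[1],b[2],b[3])
cv2.imwrite('pics/s18z.png',cv2.resize(im2[100:350,180:440],None,fx=2.4,fy=2.4,interpolation=cv2.INTER_CUBIC)[:,:,::-1])
```

```text
heading 0.07 yaw units -0.393 shift units [-2.022 10.965  0.466] pos [0.6449 0.1936 0.1687] tilt 0.01 w 0.0112 t 35.0833 f [-1.3 -0.2 -1.3]
red 148 [370.5 159.5] [362 150  16  19]
orange 67 [334.7 133.8] [330 129  10  10]
orange 204 [321.9 184.1] [316 174  13  20]
orange 45 [221.2 276.4] [218 273   8   8]
yellow 47 [363.7 176.7] [360 174   8   7]
yellow 105 [367.8 188.2] [355 182  20  12]
green 152 [368.8 171.5] [362 162  15  19]
blue 119 [371.8 148.5] [364 140  16  17]
```

View pics/w18.png

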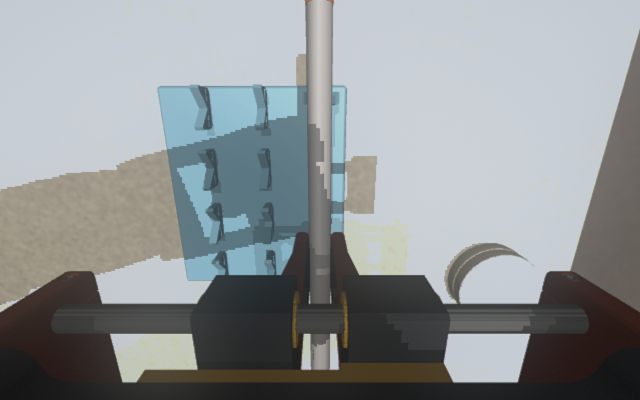

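View pics/s18z.png

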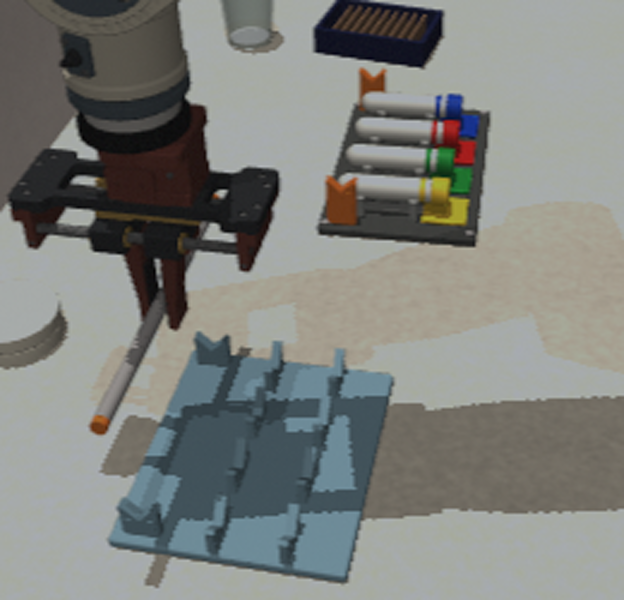

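Run:
```python
from h import *
s=ctrl.observe(); c=ctrl.calibration('side'); p=s['ee_pos']
for dy in (.126,.130,.134):
  for dz in (-.008,0,.008): print(dy,dz,proj(c,[p[0],p[1]+dy,p[2]-.006+dz]).round(1))
w=ctrl.calibration('wrist'); print([ (dy,proj(w,[p[0],p[1]+dy,p[2]-.006]).round(1).tolist()) for dy in (.125,.128,.13,.132)])
im=cv2.imread('pics/w18.png'); print([im[v,319].tolist() for v in range(0,6)])
```

```text
0.126 -0.008 [[222.  277.5]]
0.126 0 [[221.2 273.9]]
0.126 0.008 [[220.4 270.3]]
0.13 -0.008 [[221.  279.3]]
0.13 0 [[220.3 275.8]]
0.13 0.008 [[219.5 272.2]]
0.134 -0.008 [[220.1 281.1]]
0.134 0 [[219.3 277.6]]
0.134 0.008 [[218.5 274. ]]
[(0.125, [[320.3, 4.3]]), (0.128, [[320.3, -3.8]]), (0.13, [[320.3, -9.2]]), (0.132, [[320.3, -14.8]])]
[[195, 199, 200], [195, 199, 200], [196, 199, 200], [196, 200, 201], [195, 199, 200], [196, 199, 200]]
```

>>> carry_out(
  increments=[
    [[0,0,0,-0.39],[-0.1,0.4,0,0],[-0.15,0.8,0,0],[-0.15,0.9,0,0],[-0.15,0.9,0,0],[-0.15,0.9,0,0],[-0.2,0.9,0,0],[-0.2,0.9,0,0],[-0.2,0.9,0,0],[-0.2,0.9,0,0]],
  ],
)

```text
t: 36.02
ee_pos: [0.5958, -0.1106, 0.1666]
tool_rot: [-3.14, -0.065, 0.005]
force: [1.4, -0.2, -3.1]
grip_width: 0.0111
```

>>> carry_out(
  increments=[
    [[-0.2,0.9,0,0],[-0.2,0.9,0,0],[-0.1,0.9,0,0],[0,0.6,0.2,0],[0,0.2,0.2,0],[0,0,0,0],[0,0,0,0]],
  ],
)

```text
t: 36.6
ee_pos: [0.5823, -0.2488, 0.1505]
tool_rot: [-3.139, -0.064, 0.006]
force: [-0.1, 0.7, -1.6]
grip_width: 0.0108
```

Run:
```python
from h import *
go([*cw(.045,0),.064],2.43)
c,im=shot('wrist','w19.png')
```

```text
heading 2.33 yaw units -0.017 shift units [ 0.017 -0.014  2.163] pos [ 0.5823 -0.2488  0.1505] tilt 0.24 w 0.0108 t 36.6 f [-0.1  0.7 -1.6]
```

View pics/w19.png

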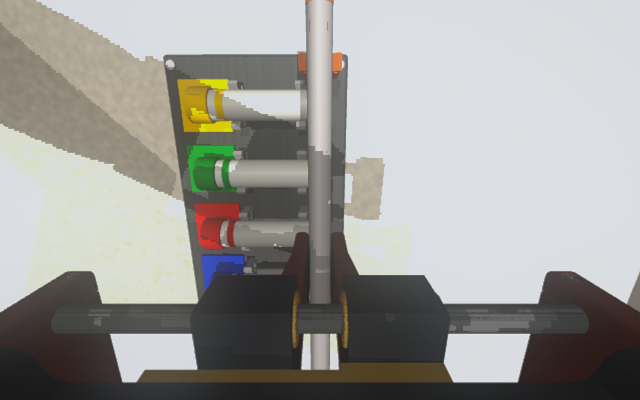

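>>> carry_out(
  increments=[
    [[0,0,0.4,-0.02],[0,0,0.5,0],[0,0,0.4,0],[0,0,0.2,0],[0,0,0.1,0],[0,0,0,0],[0,0,0,0]],
  ],
)

```text
t: 37.23
ee_pos: [0.5844, -0.2488, 0.0891]
tool_rot: [3.141, 0.071, 0.001]
force: [-0.3, -0.9, -2.6]
grip_width: 0.0113
```

Run:
```python
from h import *
go([*cw(.045,0),.065],2.43)
for n in ('side','scene','wrist'):
    c,im=shot(n,n+'20.png')
    for b in blobs(im,15):
        if b[0]=='orange': print(n,b[1],b[2],b[3])
    if n=='side': cv2.imwrite('pics/side20z.png',cv2.resize(im[100:220,270:420],None,fx=5,fy=5,interpolation=cv2.INTER_CUBIC)[:,:,::-1])
    if n=='scene': cv2.imwrite('pics/scene20z.png',cv2.resize(im[190:350,140:320],None,fx=3.7,fy=3.7,interpolation=cv2.INTER_CUBIC)[:,:,::-1])
```

```text
heading 2.58 yaw units 0.024 shift units [-0.043 -0.023  0.603] pos [ 0.5844 -0.2488  0.0891] tilt 0.04 w 0.0113 t 37.2333 f [-0.3 -0.9 -2.6]
side 35 [337.  134.3] [334 130   6   8]
side 19 [320.6 169.7] [319 168   5   5]
side 203 [321.9 184.1] [316 174  13  20]
scene 21 [292.2 246.9] [290 245   5   5]
scene 30 [196.9 321.1] [194 318   7   7]
wrist 418 [294.2  39.5] [286  25  19  28]
wrist 313 [339.1  38.5] [333  26  13  26]
wrist 136 [331.5 353.7] [330 334   5  36]
wrist 191 [305.4 358.3] [301 346   9  24]
```

View pics/side20z.png

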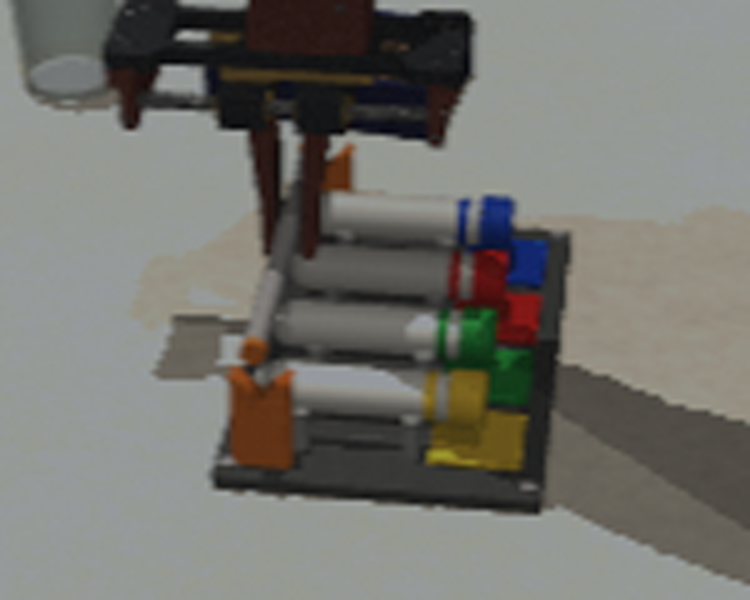

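View pics/scene20z.png

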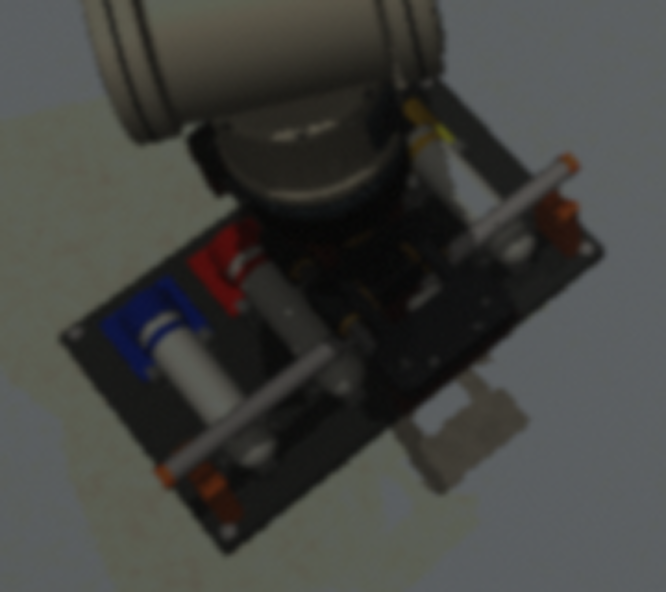

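View pics/wrist20.png

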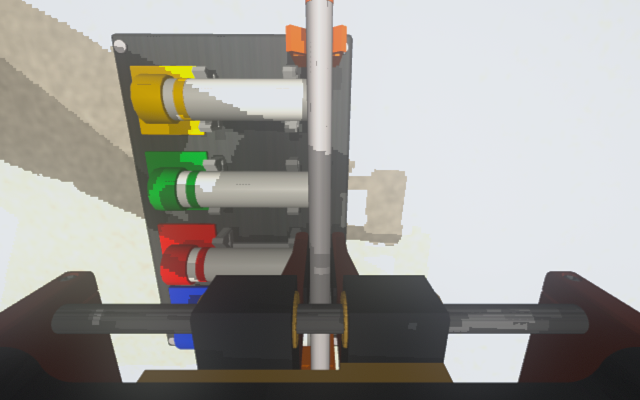

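Run:
```python
from h import *
s=ctrl.observe(); p=s['ee_pos'].copy(); p[2]-=.0068
a=np.radians(92.58); d=np.array([np.cos(a),np.sin(a),0])
for n,x0,y0,f in (('scene',140,190,3.7),('side',270,100,5)):
    c=ctrl.calibration(n)
    P=[p+.130*d,p-.130*d]+[np.r_[cw(.045+dx,sy*.116),.062] for sy in(1,-1) for dx in(-.013,.013)]
    q=proj(c,P); print(n,((q-[x0-.5,y0-.5])*f).round(0).tolist())
    im=cv2.imread(f'pics/{n}20z.png')
    for i,u in enumerate((q-[x0-.5,y0-.5])*f): cv2.circle(im,tuple(int(v) for v in u.round()),4,(255,0,255) if i<2 else (255,255,0),1)
    cv2.imwrite(f'pics/{n}20f.png',im)
```

```text
scene [[568.0, 164.0], [162.0, 477.0], [536.0, 178.0], [566.0, 210.0], [181.0, 449.0], [210.0, 487.0]]
side [[250.0, 346.0], [324.0, 96.0], [285.0, 370.0], [232.0, 366.0], [347.0, 144.0], [301.0, 141.0]]
```

View pics/scene20f.png

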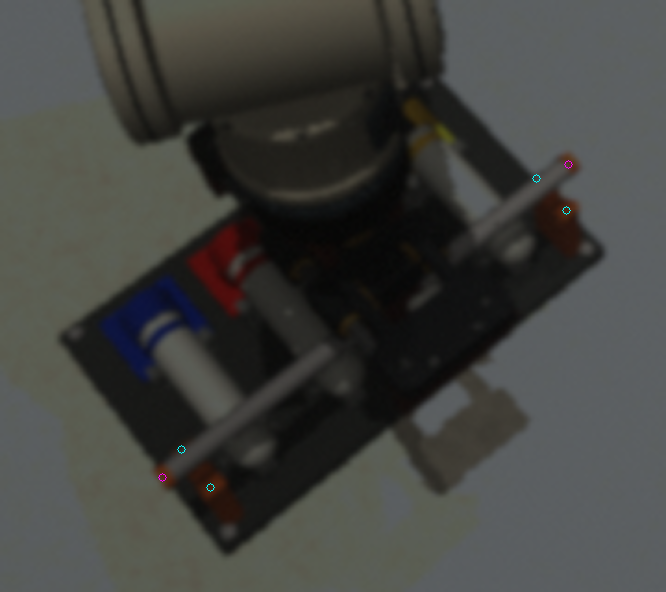

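View pics/side20f.png

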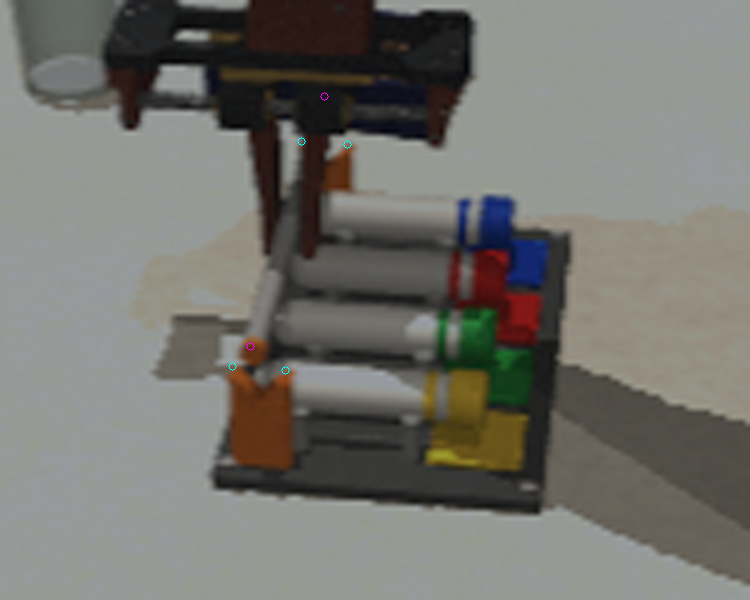

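>>> carry_out(
  increments=[
    [[-0.04,-0.02,0.15,0.02],[0,0,0.15,0],[0,0,0.1,0],[0,0,0.05,0],[0,0,0,0],[0,0,0,0]],
  ],
)

```text
t: 37.88
ee_pos: [0.5821, -0.2486, 0.0702]
tool_rot: [-3.141, -0.066, 0.001]
force: [-0.1, -0.1, -2.1]
grip_width: 0.0113
```

Run:
```python
from h import *
go([*cw(.045,0),.065],2.43)
```

```text
heading 2.40 yaw units -0.004 shift units [ 0.014 -0.014  0.13 ] pos [ 0.5821 -0.2486  0.0702] tilt 0.03 w 0.0113 t 37.8833 f [-0.1 -0.1 -2.1]
```

>>> carry_out(
  increments=[
    [[0.01,-0.01,0.04,0],[0,0,0.03,0],[0,0,0.03,0],[0,0,0.02,0],[0,0,0,0],[0,0,0,0]],
  ],
)

```text
t: 38.38
ee_pos: [0.5826, -0.2481, 0.0657]
tool_rot: [-3.141, -0.066, 0.0]
force: [0.4, 0.5, -2.9]
grip_width: 0.0111
```

>>> carry_out(
  increments=[
    [[0,0,0.02,0],[0,0,0.02,0],[0,0,0.01,0],[0,0,0,0],[0,0,0,0]],
  ],
)

```text
t: 38.8
ee_pos: [0.5828, -0.2482, 0.0649]
tool_rot: [3.141, 0.066, 0.001]
force: [-4.7, 1.2, 8.7]
grip_width: 0.0109
```

>>> carry_out(
  increments=[
    [[0,0,0,0],[0,0,0,0],[0,0,0,0],[0,0,0,0],[0,0,0,0],[0,0,0,0]],
  ],
  hand=0.4,
)

```text
t: 39.3
ee_pos: [0.5826, -0.2482, 0.0635]
tool_rot: [-3.141, -0.066, 0.0]
force: [0.6, 0.0, 0.1]
grip_width: 0.035
```

>>> carry_out(
  increments=[
    [[0,0,-0.1,0],[0,0,-0.3,0],[0,0,-0.6,0],[0,0,-0.8,0],[0,0,-0.8,0],[0,0,-0.8,0],[0,0,-0.8,0],[0,0,0,0],[0,0,0,0]],
  ],
)

```text
t: 40.05
ee_pos: [0.5838, -0.2487, 0.2351]
tool_rot: [3.138, 0.066, 0.008]
force: [-0.4, -0.9, -1.0]
grip_width: 0.0347
```

Run:
```python
from h import *
go([.45,0,.25],2.43)
c,im=shot('wrist','w21.png')
c,im=shot('side','s21.png')
cv2.imwrite('pics/s21z.png',cv2.resize(im[100:220,270:420],None,fx=5,fy=5,interpolation=cv2.INTER_CUBIC)[:,:,::-1])
```

```text
heading 2.41 yaw units -0.003 shift units [-3.078 -6.353 -0.403] pos [ 0.5838 -0.2487  0.2351] tilt 0.33 w 0.0347 t 40.05 f [-0.4 -0.9 -1. ]
```

View pics/w21.png

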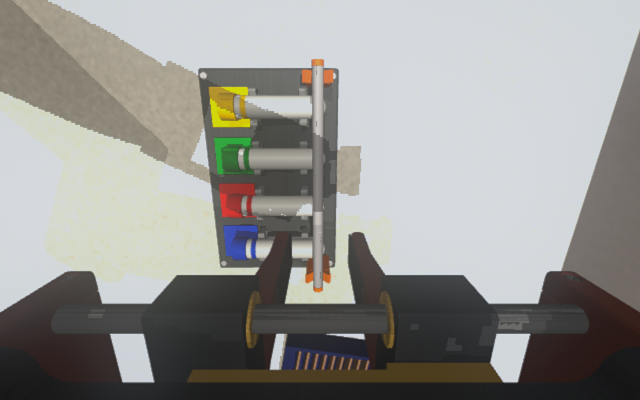

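View pics/s21z.png

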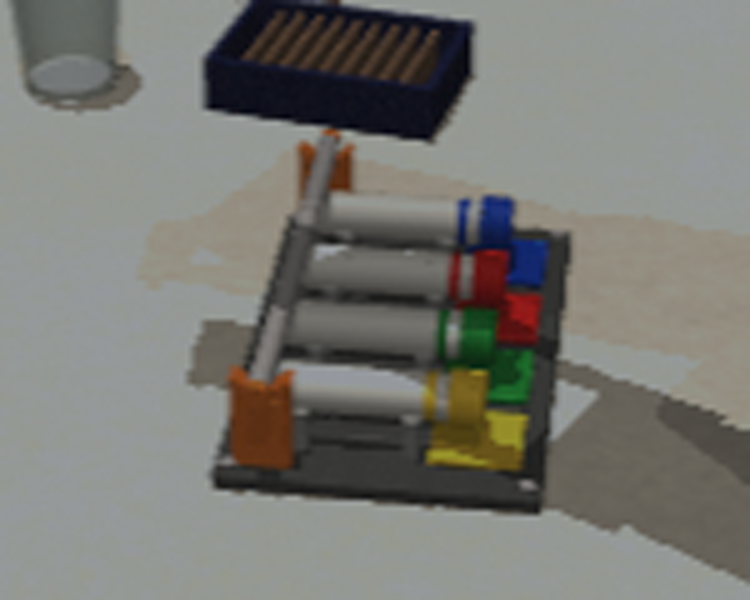

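Run:
```python
from h import *
c=ctrl.calibration('wrist'); im=cv2.imread('pics/w21.png')
cv2.imwrite('pics/w21z.png',cv2.resize(im[45:305,190:350],None,fx=2.3,fy=2.3,interpolation=cv2.INTER_CUBIC))
for v in list(range(56,63))+list(range(287,296)): print(v,im[v,318].tolist())
P=np.vstack([back(c,[(318,59.5),(318.5,292)],.058)])
co,s=np.cos(CAR[2]),np.sin(CAR[2]); d=P[:,:2]-CAR[:2]
print('carrier frame ends',np.c_[d@[co,s],d@[-s,co]].round(4))
```

```text
56 [220, 217, 213]
57 [222, 217, 212]
58 [209, 210, 213]
59 [97, 161, 215]
60 [73, 157, 215]
61 [75, 157, 215]
62 [75, 157, 215]
287 [159, 163, 171]
288 [70, 114, 175]
289 [31, 122, 212]
290 [30, 122, 214]
291 [58, 130, 213]
292 [132, 175, 210]
293 [197, 213, 208]
294 [198, 214, 208]
295 [196, 214, 208]
carrier frame ends [[ 0.0427  0.1319]
 [ 0.0428 -0.1339]]
```

View pics/w21z.png

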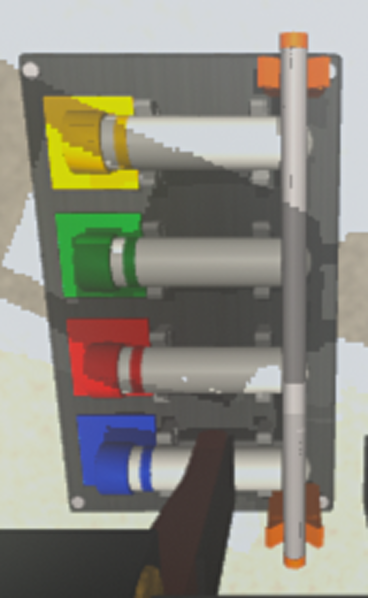

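Run:
```python
from h import *
s=ctrl.observe(); print(s['t'],s['force'],abs(s['qvel']).max()); print(ctrl.job_done())
```

```text
40.15 [0.76607084 0.31889636 0.01649706] 0.024298610444115566
the job is handed in; nothing more can be done
None
```

I moved all four tubes to the carrier and laid each in the cradle of its own colour, caps over the tags. Then I set the keeper rod in the notches of both orange posts and handed the job in at 40 s of the 141 s allowed.

**Contact:** Each part met its support with a push of about 6–9 N before I let go. The fingers were clear of everything and the arm had lifted away.

**Final pictures:** The wrist and side views showed all four tubes lying flat on the matching tags, and the rod across them in both notches.

**Rod fit:** The rod ends measured at +132 and −134 mm along the row, so it is centred to about 1 mm. The same measurement put it at x ≈ 42.8 mm instead of 45 mm, equally at both ends. I put that down to the camera calibration (good to about 2 mm), because the tool stood at 45 mm when I released the rod and the notches centre it. No check failed.

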